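# Feed a tube rack through the pinned hatch of a rack feeder

## Task

Feed the loaded tube rack (the one holding four capped tubes) into the rack feeder: pull up the spring plunger knob, slide the feeder's cover fully open and let the pin drop into the open-end hole, then stand the rack in the lane between the feed slide and the intake and let go of it. Then push the feed slide to its end so that the rack is driven into the intake, and let the slide snap back home; leave the cover pinned open. Keep the rack upright, and leave the empty rack and the other things on the bench where they are.

Things in the scene. Friction and masses are not known exactly. Their poses are not given: they have to be found in the camera images.
- feeder: fixed low aluminium and beige box, 188 (x) by 360 (y) by 117 mm high; origin: centre of its underside. Own +y runs along the lane to the intake; index rail and knob are over its -x wall. Along own y: feed slide -150 to -120 (a free gap behind it to -170), loading slot -120 to 0, roofed intake tunnel 0 to 170. Inside, the well is 130 wide (x -55 to 75); walls 100 high, side profiles 117
- lane (a point): point on the lane's floor in the middle of the loading slot: (10, -60, 12) mm in the feeder's frame, axes as the feeder's. The lane is 46 mm wide between two low guides 22 mm high, along the feeder's y
- intake (a point): point on the lane's floor at the mouth of the intake tunnel: (10, 0, 12) mm in the feeder's frame. The tunnel leaves 80 mm of height above the lane's floor
- cover (a joint): travel (m) of the flat aluminium cover (174 x 185 x 6 mm, top 106.5 mm above the bench) along the feeder's +y. 0: shut, hiding slot and feed slide; 0.175: stop, fully open, its trailing edge 5 mm before the intake mouth. About 2 N of friction. The pin locks it at 0 (3 mm play) and, dropped into the second hole, at 0.168 to 0.175
- plunger (a joint): pull (m) of the spring index plunger, straight up: 0 pin fully home in a hole, 0.018 its stop; the pin is clear of the rail above 0.010, so pull it 0.013 to 0.016 and slide the cover by the held knob. The spring pulls it down with 5 N at 0, 8 N at the top. Let go between the holes, the pin rests on the rail at 0.010
- knob (a point): grip point in the middle of the plunger's round black knob (34 mm diameter, 24 mm high), which rides on the cover: with the cover shut and pin home at (-70, -20, 146) mm in the feeder's frame; moves with cover and plunger. Under the knob is a steel body 26 mm across, up to 18 mm above the cover
- feed_slide (a joint): travel (m) of the spring-return feed slide along the feeder's +y: 0 home, 0.070 end stop. Its spring pushes it back with 3 N at home, 8 N at the end; let go, it snaps back to 0. Its pusher face, 20 mm high over the lane's floor, is at feeder y = -120 mm at home and -50 mm at the end
- slide_grip (a point): grip point on the upright black handle of the feed slide (18 mm along the feeder's x, 16 mm along its y; its top is 16 mm above this point, and it is free for 44 mm below it): (10, -138, 76) mm in the feeder's frame when home, moving with the slide. Hidden under the cover until that is open
- rack: loaded tube rack, loose, 190 to 340 g: blue base 36 (own x) x 96 (own y) x 30 mm high with a grip block in the middle (16 along x, 26 along y, from 30 to 74 mm high) and two white-capped tubes, 15 mm across and 72 mm high, at each end (own y -40, -24, 24, 40). Origin: centre of its underside. Either end may go first
- rack_grip (a point): grip point in the rack's grip block, 60 mm above the rack's underside; pinch it across the rack's x (16 mm)
- rack_empty: the empty rack: just like the loaded one, but with no tubes; not to be moved
- carton: cardboard carton 85 x 60 x 70 mm high, not to be moved; origin at the centre of its underside, as for all the things below
- bottle: white bottle, 56 mm across, 135 mm high, not to be moved
- jar: clear jar, 54 mm across, 65 mm high, not to be moved
- beaker: glass beaker, 70 mm across, 70 mm high, not to be moved
- tip_box: clear box 120 x 80 x 55 mm high, not to be moved
- tape: roll of tape lying flat, 76 mm across, 25 mm high, not to be moved
- flask: amber bottle, 64 mm across, 160 mm high, not to be moved
There are look-alikes about, which are no part of the job. What is shaped like the rack but orange or yellow is not meant.

How it is judged:
On the way, in this order (a step that is already met when the one before it is completed fails the run):
1. the cover is slid open and its pin has dropped home in the open-end hole (value of joint cover above 0.16 m and value of joint plunger below 0.003 m), for 0.2 s.
2. the loaded rack stands in the lane in the loading slot, let go (x of rack in the frame of lane between -0.008 and 0.008 m and z of rack in the frame of lane between -0.004 and 0.006 m and angle between rack's own z axis and vertical below 0.1 rad and angle between the y axis of rack and the y axis of lane, either way round below 0.15 rad and y of rack in the frame of lane between -0.02 and 0.025 m and contact force between the fingers and rack below 0.1 N), for 0.2 s.
3. the feed slide is at its end and the rack is driven into the intake (value of joint feed_slide above 0.065 m and x of rack in the frame of lane between -0.008 and 0.008 m and z of rack in the frame of lane between -0.004 and 0.006 m and angle between rack's own z axis and vertical below 0.1 rad and angle between the y axis of rack and the y axis of lane, either way round below 0.15 rad and y of rack in the frame of lane between 0.048 and 0.12 m), for 0.1 s.
At the end, for the whole second after the job is handed in: cover open (over 160 of 175 mm), plunger pin home (under 3 mm), feed slide home (under 4 mm); the loaded rack at rest, upright, on the lane's floor and along it (within 0.15 rad, 8 mm), over 48 mm past the middle of the loading slot towards the intake, let go (all of step 1 and x of rack in the frame of lane between -0.008 and 0.008 m and z of rack in the frame of lane between -0.004 and 0.006 m and angle between rack's own z axis and vertical below 0.1 rad and angle between the y axis of rack and the y axis of lane, either way round below 0.15 rad and y of rack in the frame of lane between 0.048 and 0.12 m and value of joint feed_slide below 0.004 m and linear speed of rack below 0.02 m/s and contact force between the fingers and rack below 0.1 N); the robot touches nothing.
It fails at once if the loaded rack is tipped over (by more than 0.6 rad) (angle between rack's own z axis and vertical above 0.6 rad).
It fails at once if one of the other things on the bench is moved by more than 30 mm or tipped over (distance of any of rack_empty, carton, bottle, jar, beaker, tip_box, tape, flask from where it was at the start of the episode above 0.03 m or angle between any of rack_empty, carton, bottle, jar, beaker, tip_box, tape, flask's own z axis and vertical above 0.5 rad).
It also fails if it takes over 59 s, if anything falls off the work surface, if the arm or the gripper's body presses on something with over 40 N, if the wrist force passes 120 N, or if a joint passes its speed limit or range.

## Robot

A 6-joint arm with a two-finger parallel gripper is mounted at the origin on the work surface. World frame = base frame: x ahead of the robot, y to its left, z up, the work surface at z = 0. Lengths are in m, angles in rad, forces in N, time in s.
With the tool pointing down it reaches from about 0.4 to 0.825 m from the base axis. Payload 7 kg.
Tool frame: the origin (TCP) lies at the very end of the fingers, on their centre line; the grasp point (between the pads) lies 19 mm behind it; y points along the fingers, x is the direction in which the jaws open and shut, and the axes are right-handed (so a half turn about y gives the same grasp; the last joint's range is limited). The gripper opens to 88 mm and grips with 3 to 60 N. Pads are 19 mm wide; open, the fingers measure 130 mm over their backs; the gripper's body (78 mm by 193 mm) begins 47 mm behind the grasp point.
Start: joints at [-1.027, 0.359, 0.012, 0, -1.224, -0.288], TCP at [0.171, -0.653, 0.227] pointing down, gripper open.
Joint ranges: [-3.07, 3.07], [-1.43, 2.12], [-1.02, 1.25], [-3.03, 1.67], [-3.05, -0], [-3.03, 3.03]. Speed limits (rad/s): [2.39, 2.39, 3.01, 3.14, 3.14, 3.14].

## Interface

Orientations are given as [roll, pitch, yaw] about the fixed x, y, z axes, in that order (R = Rz(yaw) Ry(pitch) Rx(roll)).
In Python, from station import arm gives the robot as it stands.
- The arm moves only by the tool move_arm, never from a script. Its arguments are lists of equal length, an entry for each row: "jaw": the closure, from 0 (fully open) to 1 (shut); "offset": the shift along the tool's x, y, z in m, a list of three; "roll": the turn about the tool's y in rad. In form: {"jaw": [jaw, ...], "offset": [[dx, dy, dz], ...], "roll": [roll, ...]}. A call has 1 to 5 rows; each row shifts and turns the commanded pose from where the row before left it, along the tool's axes as they then stand; what a row does not reach is not made up. A row lasts 1/8 s, in which the tool goes at most 62.5 mm and 10.7 degrees, less where a joint would pass 70% of its speed; a pose out of reach is approached as far as the arm can. A call is refused whole if a number of a shift passes 0.0625 or a number of a turn 0.188, either way. A call with a gripper value outside its range is refused whole. The fingers move at their own pace and stop on an object; "grip_force" is the grip in N (left out, the last holds). Time passes only in rows, so rows that do not move let the fingers close. It gives the time, the measured TCP pose, the force and the opening at its end, in the units of the state.
- arm.get_state(): the state, without advancing time (a new reading comes with each control period).
- arm.grab_frame(name): name is "scene" or "top" or "wrist"; returns a dict with "pixels" (384x512x3 uint8, blue, green, red), "fovy" (degrees; the focal length in pixels is half the picture's height over the tangent of half this angle, whatever the lens; pixels are square), "cx", "cy" (the principal point, pixels), "position" and "attitude" of the camera in the world; the wrist camera has in their place "hand_eye" (4x4, takes a point from camera to tool coordinates, whose origin is the TCP and whose axes are the tool frame's). Camera axes: x right, y down, z forward; pixel columns grow to the right and rows downward; lengths in m; the calibration is good to about 2 mm. The wrist camera is an equidistant fisheye: a pixel r from the principal point sees the ray r / f radians off the axis. A picture is of the moment at which its call begins: read the wrist's pose just before it. There is no depth.
- arm.job_done(): hands the job in, once; it reports no verdict.
Trained networks look in a picture, given as the dict that the camera call returned (one of the last four; its "shot" number tells which), for a name from the list of things; names that differ only in an ending like _2 or _b are one class to them, and where a whole thing is asked for, a point or a joint stands for the part that bears it (a point fixed in the world has none). Each returns a list of dicts, best first, with "p" (0 to 1); they miss things now and then, are a little off and sometimes report something else, mostly with a low value. They report only what shows in the picture. A call takes as long as a camera call. They do not tell look-alikes from the thing itself.
- arm.recognise(picture, thing): "position" ([x, y, z] in m, in world coordinates, good to about 4 mm: the middle of the surface that is visible of it).
- arm.landmark_of(picture, thing): "position" ([x, y, z] in m, in world coordinates, good to about 4 mm: a listed point, or the origin of a listed thing).
The state is a dict: "t": time; "q": joint angles; "qd": joint speeds; "joint_efforts": joint torques, N m; "eef_pos": TCP position; "ee_rot": TCP orientation; "force": force on the tool from outside, world axes, zero at the start; "moment": the same for the moment, N m; "width": finger opening in m.
Only numpy, scipy, OpenCV 4.12 (cv2) and the standard library are available. Lean on these libraries where they do the work, as an engineer would, in place of code of your own. Each camera call takes 0.05 s, during which the arm holds its last target.

## Working session

There is one attempt and no reset: what is moved stays moved. The work goes in short steps, Python scripts to look and compute and a tool call to move; the robot and the scene stay as the last step left them, time stands still between calls to the robot, and variables do not carry over. Pictures are saved under pics/ and viewed, and the job is handed in when it is done.

Besides the shell and the picture viewer there is one more tool, called after ">>>" by a JSON object that holds its "method" and its "body", one argument or row to a line. move_arm: Moves the arm, as the interface text tells. Its arguments: {"type":"object","properties":{"jaw":{"type":"array","items":{"type":"number"}},"offset":{"type":"array","items":{"type":"array","items":{"type":"number"}}},"roll":{"type":"array","items":{"type":"number"}},"grip_force":{"type":"number"}},"required":["jaw","offset","roll"]}

```bash
ls; mkdir -p pics; python3 - <<'E'
from station import arm
import cv2,numpy as np
s=arm.get_state(); print({k:np.round(v,3).tolist() for k,v in s.items()})
for n in ("scene","top","wrist"):
    f=arm.grab_frame(n); cv2.imwrite(f"pics/a_{n}.png",f["pixels"])
    print(n,{k:(np.round(v,4).tolist() if k!='shot' else v) for k,v in f.items() if k!="pixels"})
    if n!="wrist":
        for t in ("feeder","knob","rack","rack_grip","rack_empty","lane","intake","carton","bottle","jar","beaker","tip_box","tape","flask"):
            print(t,[(np.round(d["position"],3).tolist(),round(d["p"],2)) for d in arm.landmark_of(f,t)][:4])
E
```

```text
pics
{'t': 0.0, 'q': [-1.027, 0.359, 0.011, -0.0, -1.224, -0.288], 'qd': [0.001, 0.0, 0.001, -0.001, 0.002, -0.0], 'joint_efforts': [0.003, -58.272, 29.306, 6.998, 0.007, -0.0], 'eef_pos': [0.171, -0.653, 0.226], 'ee_rot': [-1.571, -0.002, 1.826], 'force': [-0.325, 0.762, -0.051], 'moment': [-0.004, -0.006, -0.003], 'width': 0.088}
scene {'fovy': 44.2526, 'cx': 255.4667, 'cy': 191.4054, 'position': [1.4158, 0.2417, 1.3228], 'attitude': [-2.4762, 0.0037, 1.8155], 'shot': 1}
feeder [([0.602, 0.124, -0.004], 0.87)]
knob [([0.537, 0.092, 0.152], 0.43)]
rack [([0.321, -0.376, -0.003], 0.83), ([0.411, -0.508, 0.004], 0.69), ([0.456, -0.374, -0.006], 0.59)]
rack_grip [([0.414, -0.508, 0.063], 0.75), ([0.453, -0.374, 0.061], 0.63), ([0.316, -0.368, 0.06], 0.55)]
rack_empty [([0.437, -0.209, 0.001], 0.75)]
lane []
intake []
carton [([0.607, -0.352, 0.0], 0.73)]
bottle [([0.585, -0.194, 0.003], 0.91)]
jar [([0.381, 0.07, -0.004], 0.49)]
beaker [([0.346, 0.226, -0.003], 0.97)]
tip_box [([0.552, 0.502, -0.0], 0.71)]
tape [([0.391, -0.046, -0.004], 0.81)]
flask [([0.346, 0.227, -0.0], 0.72), ([0.
[... 351 characters left out ...]
], 0.91), ([0.45, -0.371, 0.057], 0.83), ([0.407, -0.504, 0.061], 0.59)]
rack_empty [([0.435, -0.208, 0.002], 0.61)]
lane [([0.453, -0.373, 0.056], 0.41)]
intake [([0.451, -0.372, 0.056], 0.18)]
carton [([0.606, -0.344, -0.001], 0.69)]
bottle [([0.588, -0.186, -0.002], 0.56)]
jar [([0.372, 0.069, -0.004], 0.56), ([0.345, 0.226, -0.0], 0.5)]
beaker []
tip_box [([0.556, 0.502, -0.0], 0.79)]
tape [([0.393, -0.046, 0.001], 0.48)]
flask [([0.597, -0.527, 0.0], 0.63), ([0.534, 0.09, 0.144], 0.26)]
wrist {'fovy': 65.7065, 'cx': 258.4624, 'cy': 194.9581, 'hand_eye': [[1.0, 0.0015, 0.0003, 0.0005], [0.0001, -0.249, 0.9685, -0.1587], [0.0016, -0.9685, -0.249, 0.0674], [0.0, 0.0, 0.0, 1.0]], 'shot': 3}
```

View pics/a_scene.png

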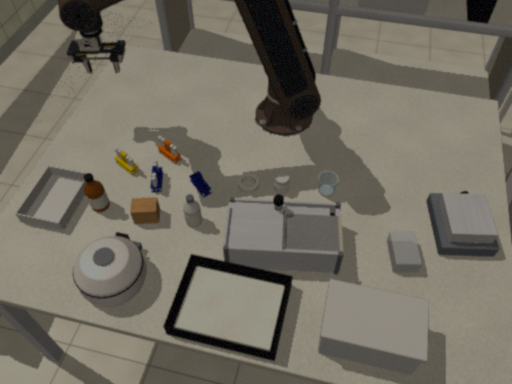

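View pics/a_top.png

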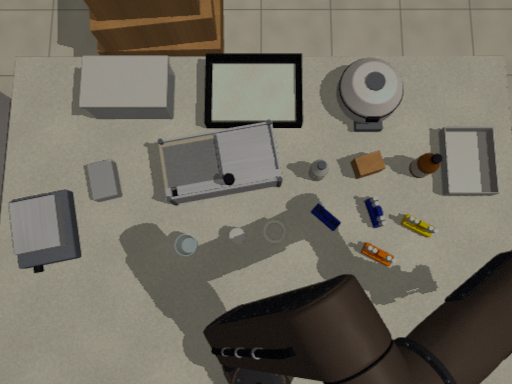

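View pics/a_wrist.png

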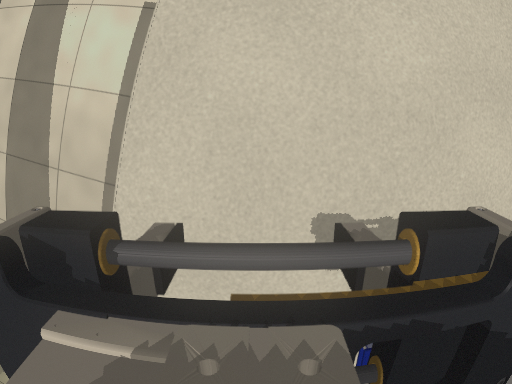

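```bash
cat > h.py <<'E'
import numpy as np,cv2
from scipy.spatial.transform import Rotation as R
def rot(a): return R.from_euler('xyz',a).as_matrix()
def proj(f,P):
    P=np.atleast_2d(P); h=f["pixels"].shape[0]; F=h/2/np.tan(np.radians(f["fovy"])/2)
    c=(P-np.array(f["position"]))@rot(f["attitude"])
    return np.c_[f["cx"]+F*c[:,0]/c[:,2], f["cy"]+F*c[:,1]/c[:,2]]
def unproj(f,uv,z):
    uv=np.atleast_2d(uv); h=f["pixels"].shape[0]; F=h/2/np.tan(np.radians(f["fovy"])/2)
    d=np.c_[(uv[:,0]-f["cx"])/F,(uv[:,1]-f["cy"])/F,np.ones(len(uv))]@rot(f["attitude"]).T
    p=np.array(f["position"]); return p+d*((z-p[2])/d[:,2])[:,None]
def fpt(fx,fy,yaw,p):
    p=np.atleast_2d(p); c,s=np.cos(yaw),np.sin(yaw)
    return np.c_[fx+c*p[:,0]-s*p[:,1],fy+s*p[:,0]+c*p[:,1],p[:,2]]
E
cat >> h.py <<'E'
import pickle
E
python3 - <<'E'
import cv2,pickle
from station import arm
fs={n:arm.grab_frame(n) for n in ("scene","top")}
pickle.dump(fs,open("fs.pkl","wb"))
t=fs["top"]["pixels"]; s=fs["scene"]["pixels"]
a=cv2.resize(t[110:215,145:300],None,fx=5,fy=5,interpolation=cv2.INTER_CUBIC); cv2.imwrite("pics/b_topfeeder.png",a)
a=cv2.resize(t[180:275,300:450],None,fx=5,fy=5,interpolation=cv2.INTER_CUBIC); cv2.imwrite("pics/b_toprack.png",a)
a=cv2.resize(s[180:285,205:360],None,fx=5,fy=5,interpolation=cv2.INTER_CUBIC); cv2.imwrite("pics/b_scfeeder.png",a)
E
```

```text
(no output)
```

View pics/b_topfeeder.png

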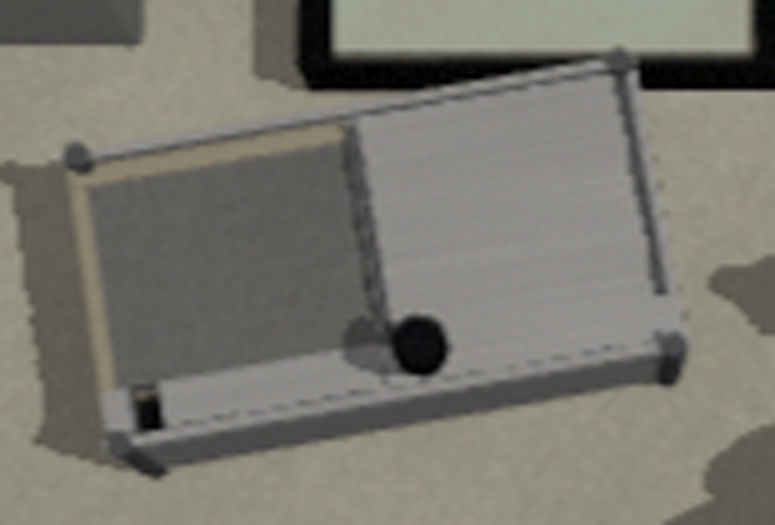

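View pics/b_toprack.png

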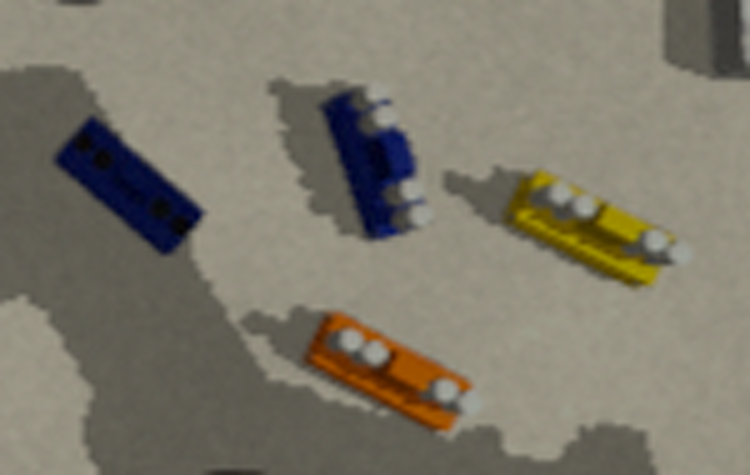

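View pics/b_scfeeder.png

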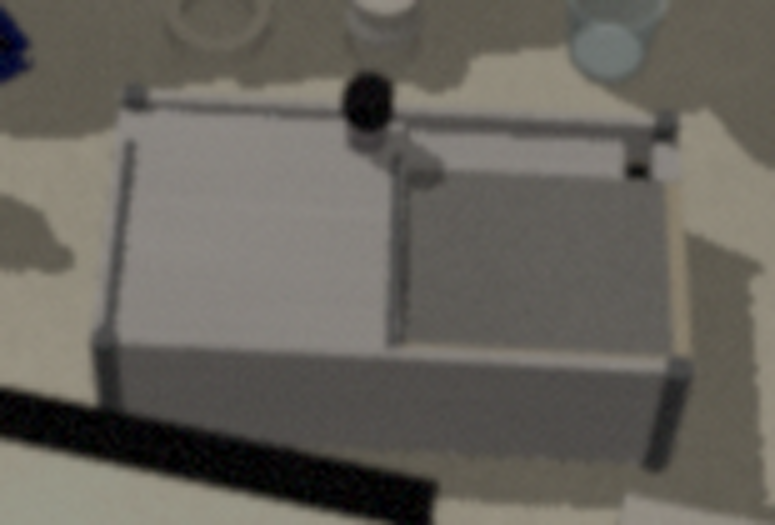

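```bash
cat > fit.py <<'E'
import pickle,numpy as np
from scipy.optimize import least_squares
from h import *
fs=pickle.load(open("fs.pkl","rb"))
top=np.array([(78,157),(619,60),(672,347),(120,440)])/5+[145,110]
sc=np.array([(664,372-0),(103,342),(136,97),(664,126)],float); sc[0]=(683,370); sc=sc/5+[205,180]
# top order: +x+y, +x-y, -x-y, -x+y ; sc order same
def model(p,ix=.09,iy=.176,z=.117):
    return fpt(p[0],p[1],p[2],np.array([[ix,iy,z],[ix,-iy,z],[-ix,-iy,z],[-ix,iy,z]]))
def res(p): return np.r_[(proj(fs["top"],model(p[:3]))-top).ravel(),(proj(fs["scene"],model(p[:3]))-sc).ravel()]
r=least_squares(res,[.6,.12,.15]); print("both",r.x,np.round(r.fun,1))
for n,o in (("top",top),("scene",sc)):
    q=least_squares(lambda p:(proj(fs[n],model(p))-o).ravel(),[.6,.12,.15]); print(n,q.x,np.round(q.fun,1))
p=r.x
for n,P in dict(knob=(-.07,-.02,.146),lane=(.01,-.06,.012),grip=(.01,-.138,.076)).items(): print(n,fpt(*p,P).round(4))
caps=np.array([(375,95),(383,117),(403,190),(418,214)])/5+[300,180]
P=unproj(fs["top"],caps,.072); print(P.round(3))
def rr(q): return (proj(fs["top"],fpt(q[0],q[1],q[2],[[0,y,.070] for y in (.04,.024,-.024,-.04)]))-caps).ravel()
q=least_squares(rr,[.45,-.37,.3]); print("rack",q.x,q.fun.round(1))
E
python3 fit.py
```

```text
both [0.60609049 0.12295288 0.17877189] [-3.  -0.1  1.4 -0.3  1.4 -1.4 -3.1  0.4  0.7 -0.4 -2.5 -1.3 -3.  -0.5
  1.8 -0.7]
top [0.60516223 0.12036027 0.17676381] [-2.2  0.1  2.3  0.1  2.3 -1.  -2.4  0.6]
scene [0.6074414  0.12562905 0.18213124] [ 1.6  0.  -1.7 -0.6 -2.4  0.2  2.5 -0.3]
knob [[0.5408 0.0908 0.146 ]]
lane [[0.6266 0.0657 0.012 ]]
grip [[ 0.6405 -0.0111  0.076 ]]
[[ 0.491 -0.361  0.072]
 [ 0.477 -0.365  0.072]
 [ 0.432 -0.376  0.072]
 [ 0.417 -0.384  0.072]]
rack [ 0.45435102 -0.37190935 -1.28585736] [-0.2 -0.5 -0.1 -0.   0.8  0.2 -0.5  0.3]
```

```bash
cat >> fit.py <<'E'
print("---")
for n,o in (("top",top),("scene",sc)):
    q=least_squares(lambda p:(proj(fs[n],model(p[:3],p[3],p[4]))-o).ravel(),[.6,.12,.15,.09,.17]); print(n,q.x,np.round(q.fun,1))
r=least_squares(lambda p:np.r_[(proj(fs["top"],model(p[:3],p[3],p[4]))-top).ravel(),(proj(fs["scene"],model(p[:3],p[3],p[4]))-sc).ravel()],[.6,.12,.15,.09,.17]); print(r.x,r.fun.round(1))
p=r.x[:3]
for n,P in dict(knob=(-.07,-.02,.146),lane=(.01,-.06,.012),grip=(.01,-.138,.076)).items(): print(n,fpt(*p,P).round(4))
for n in fs: print(n,"knob px",proj(fs[n],fpt(*p,(-.07,-.02,.158))),"lane",proj(fs[n],fpt(*p,(.01,-.06,.1))))
E
python3 fit.py | sed -n '/---/,$p'
```

```text
---
top [0.60500993 0.12042459 0.17702726 0.09037974 0.16898902] [ 0.1 -0.4 -0.   0.4  0.  -0.4 -0.   0.4]
scene [0.6080167  0.12584634 0.18154453 0.0904074  0.1697685 ] [-0.5  0.3  0.4 -0.2 -0.5  0.3  0.5 -0.4]
[0.60625619 0.12309431 0.17872075 0.09058263 0.16947757] [-1.  -0.7 -0.8 -0.2 -0.7 -0.9 -1.   0.2 -1.5 -0.3 -0.3 -1.  -0.9 -0.5
 -0.3 -0.9]
knob [[0.5409 0.091  0.146 ]]
lane [[0.6268 0.0658 0.012 ]]
grip [[ 0.6406 -0.0109  0.076 ]]
scene knob px [[278.07363241 198.64800591]] lane [[263.56592497 229.89505325]]
top knob px [[227.86697702 178.1522301 ]] lane [[237.84228739 154.21506915]]
```

```bash
cat >> h.py <<'E'
def plan(target,yaw=None,n=None,step=.06,state=None):
    """rows to go to world TCP target (tool down), printed"""
    from station import arm
    s=state or arm.get_state(); p=np.array(s["eef_pos"]); M=rot(s["ee_rot"]); y0=np.arctan2(M[1,0],M[0,0])
    print("at",p.round(4),"yaw",round(y0,4),"t",round(s["t"],2),"F",np.round(s["force"],1),"w",round(s["width"],4), "tilt",np.round(np.degrees(np.arccos(-M[2,1])),2))
    dy=0 if yaw is None else (yaw-y0+np.pi)%(2*np.pi)-np.pi
    d=np.array(target)-p
    n=n or int(max(np.ceil(np.linalg.norm(d)/step),np.ceil(abs(dy)/.18),1))
    for i in range(n):
        y=y0+dy*i/n; e=d/n
        print([round(float(e@[np.cos(y),np.sin(y),0]),4),round(float(-e[2]),4),round(float(e@[-np.sin(y),np.cos(y),0]),4)],"roll",round(-dy/n,4))
E
python3 - <<'E'
from h import *
plan((.45,-.38,.28),1.749)
print()
s=dict(eef_pos=(.45,-.38,.28),ee_rot=(-np.pi/2,0,1.749),t=0,force=[0],width=0)
plan((.55,.06,.26),1.749,state=s)
E
```

```text
at [ 0.1707 -0.653   0.2266] yaw 1.8266 t 1.65 F [0.  0.  0.3] w 0.0872 tilt 0.0
[0.0276, -0.0076, -0.0485] roll 0.0111
[0.0282, -0.0076, -0.0482] roll 0.0111
[0.0287, -0.0076, -0.0478] roll 0.0111
[0.0292, -0.0076, -0.0475] roll 0.0111
[0.0298, -0.0076, -0.0472] roll 0.0111
[0.0303, -0.0076, -0.0469] roll 0.0111
[0.0308, -0.0076, -0.0465] roll 0.0111

at [ 0.45 -0.38  0.28] yaw 1.749 t 0 F [0] w 0 tilt 0.0
[0.0519, 0.0025, -0.0221] roll -0.0
[0.0519, 0.0025, -0.0221] roll -0.0
[0.0519, 0.0025, -0.0221] roll -0.0
[0.0519, 0.0025, -0.0221] roll -0.0
[0.0519, 0.0025, -0.0221] roll -0.0
[0.0519, 0.0025, -0.0221] roll -0.0
[0.0519, 0.0025, -0.0221] roll -0.0
[0.0519, 0.0025, -0.0221] roll -0.0
```

>>> {"method": "move_arm", "body": {
  "jaw": [0, 0, 0, 0, 0],
  "offset": [
    [0.0276, -0.0076, -0.0485],
    [0.0282, -0.0076, -0.0482],
    [0.0287, -0.0076, -0.0478],
    [0.0292, -0.0076, -0.0475],
    [0.0298, -0.0076, -0.0472]
  ],
  "roll": [0.011, 0.011, 0.011, 0.011, 0.011],
  "grip_force": 40
}}

```text
t: 2.28
eef_pos: [0.3714, -0.4566, 0.2651]
ee_rot: [-1.571, 0.0, 1.771]
force: [0.7, -0.9, -0.0]
width: 0.0877
```

>>> {"method": "move_arm", "body": {
  "jaw": [0, 0, 0],
  "offset": [
    [0.0303, -0.0076, -0.0469],
    [0.0308, -0.0076, -0.0465],
    [0, 0, 0]
  ],
  "roll": [0.011, 0.011, 0]
}}

```text
t: 2.65
eef_pos: [0.4527, -0.3777, 0.2805]
ee_rot: [-1.572, 0.001, 1.754]
force: [-0.6, -0.2, -0.8]
width: 0.0876
```

```bash
python3 - <<'E'
from h import *
from station import arm
plan((.55,.06,.26),1.749)
s=arm.get_state(); f=arm.grab_frame("wrist"); cv2.imwrite("pics/c_wrist.png",f["pixels"]); pickle.dump((s,f),open("w1.pkl","wb"))
E
```

```text
at [ 0.4527 -0.3777  0.2805] yaw 1.7538 t 2.65 F [-0.6 -0.2 -0.8] w 0.0876 tilt 0.09
[0.0516, 0.0026, -0.0219] roll 0.0006
[0.0516, 0.0026, -0.0219] roll 0.0006
[0.0516, 0.0026, -0.0219] roll 0.0006
[0.0516, 0.0026, -0.0218] roll 0.0006
[0.0516, 0.0026, -0.0218] roll 0.0006
[0.0516, 0.0026, -0.0218] roll 0.0006
[0.0517, 0.0026, -0.0217] roll 0.0006
[0.0517, 0.0026, -0.0217] roll 0.0006
```

View pics/c_wrist.png

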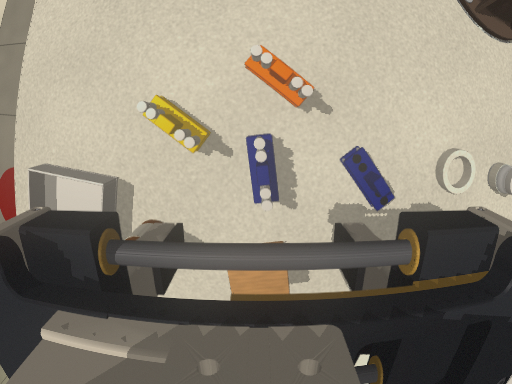

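>>> {"method": "move_arm", "body": {
  "jaw": [0, 0, 0, 0, 0],
  "offset": [
    [0.052, -0.003, -0.024],
    [0.052, -0.003, -0.024],
    [0.052, -0.003, -0.024],
    [0.052, -0.003, -0.024],
    [0.052, -0.003, -0.024]
  ],
  "roll": [0, 0, 0, 0, 0]
}}

```text
t: 3.32
eef_pos: [0.5216, -0.1021, 0.295]
ee_rot: [-1.571, 0.0, 1.748]
force: [0.1, 0.3, -0.6]
width: 0.0877
```

>>> {"method": "move_arm", "body": {
  "jaw": [0, 0, 0, 0],
  "offset": [
    [0.052, -0.003, -0.024],
    [0.052, -0.003, -0.024],
    [0.052, -0.003, -0.024],
    [0, 0, 0]
  ],
  "roll": [0, 0, 0, 0]
}}

```text
t: 3.82
eef_pos: [0.5656, 0.0657, 0.3032]
ee_rot: [-1.57, 0.0, 1.752]
force: [0.4, -0.6, -0.9]
width: 0.0876
```

```bash
python3 - <<'E'
from h import *
from station import arm
plan((.541,.091,.20),1.749)
s=arm.get_state(); f=arm.grab_frame("wrist"); cv2.imwrite("pics/d_wrist.png",f["pixels"]); pickle.dump((s,f),open("w2.pkl","wb"))
for t in ("knob","feeder"): print(t,[(np.round(d["position"],3).tolist(),round(d["p"],2)) for d in arm.landmark_of(f,t)][:4])
E
```

```text
at [0.5656 0.0657 0.3032] yaw 1.7521 t 3.83 F [ 0.4 -0.6 -0.9] w 0.0876 tilt 0.04
[0.0147, 0.0516, 0.0098] roll 0.0015
[0.0146, 0.0516, 0.0098] roll 0.0015
knob [([0.542, 0.096, 0.147], 0.98)]
feeder [([0.604, 0.123, -0.003], 0.87)]
```

View pics/d_wrist.png

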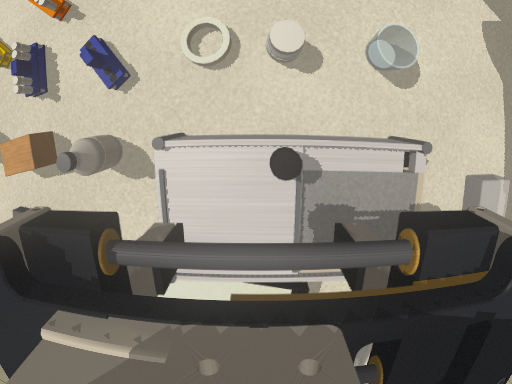

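```bash
cat >> h.py <<'E'
def wray(s,f,uv):
    uv=np.atleast_2d(uv).astype(float); F=192/np.tan(np.radians(f["fovy"])/2)
    d=uv-[f["cx"],f["cy"]]; r=np.linalg.norm(d,axis=1)+1e-9; th=r/F
    c=np.c_[d/r[:,None]*np.sin(th)[:,None],np.cos(th)]
    H=np.array(f["hand_eye"]); M=rot(s["ee_rot"]); o=M@H[:3,3]+np.array(s["eef_pos"])
    return o,c@(M@H[:3,:3]).T
def wunproj(s,f,uv,z):
    o,d=wray(s,f,uv); return o+d*((z-o[2])/d[:,2])[:,None]
def wproj(s,f,P):
    P=np.atleast_2d(P);H=np.array(f["hand_eye"]); M=rot(s["ee_rot"]); o=M@H[:3,3]+np.array(s["eef_pos"])
    c=(P-o)@(M@H[:3,:3]); F=192/np.tan(np.radians(f["fovy"])/2)
    rr=np.linalg.norm(c[:,:2],axis=1); th=np.arctan2(rr,c[:,2]); return np.array([f["cx"],f["cy"]])+c[:,:2]/rr[:,None]*(F*th)[:,None]
E
python3 - <<'E'
from h import *
s,f=pickle.load(open("w2.pkl","rb"))
a=cv2.resize(f["pixels"][125:225,145:300],None,fx=5,fy=5,interpolation=cv2.INTER_CUBIC); cv2.imwrite("pics/d2.png",a)
a=cv2.resize(f["pixels"][125:225,290:445],None,fx=5,fy=5,interpolation=cv2.INTER_CUBIC); cv2.imwrite("pics/d3.png",a)
print(wunproj(s,f,(286,163),.158))
p=(.606,.1225,.1785)
print(wproj(s,f,fpt(*p,[[-.0906,-.1695,.117],[-.0906,.1695,.117],[-.07,-.02,.158]])))
s1,f1=pickle.load(open("w1.pkl","rb"))
print(wunproj(s1,f1,[(260,143),(260,157),(265,193)],.072))
E
```

```text
[[0.53718897 0.08994539 0.158     ]]
[[157.80658107 144.75906842]
 [426.29538409 149.51921102]
 [285.75570182 166.33517722]]
[[ 0.41406542 -0.38258211  0.072     ]
 [ 0.43123543 -0.37936327  0.072     ]
 [ 0.47535668 -0.36460076  0.072     ]]
```

View pics/d2.png

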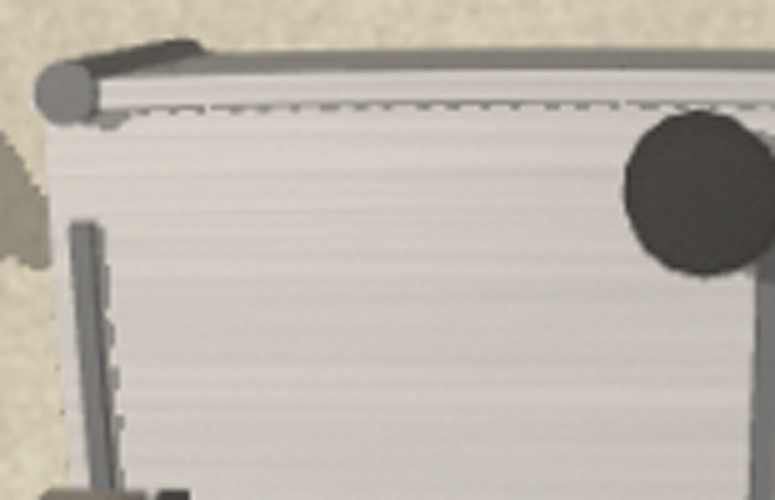

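View pics/d3.png

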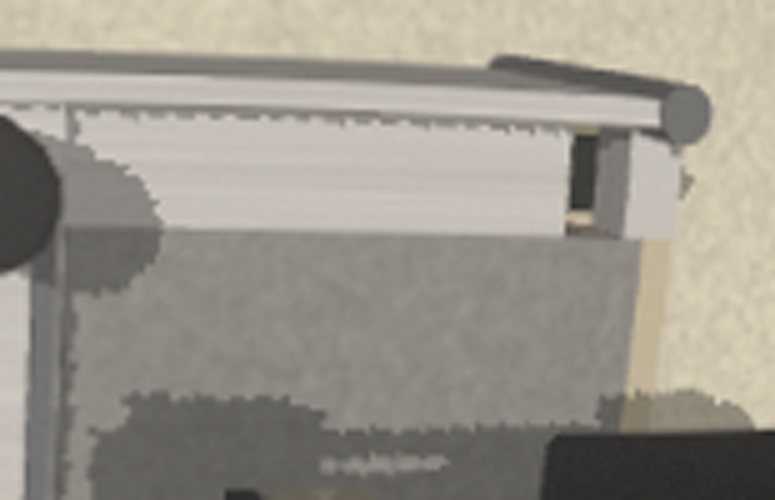

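```bash
python3 - <<'E'
from h import *
s,f=pickle.load(open("w2.pkl","rb"))
P=wunproj(s,f,[(158.4,143.4),(427.4,147.8)],.117); d=P[1]-P[0]; yaw=np.arctan2(-d[0],d[1]); print(P,np.linalg.norm(d),yaw)
m=P.mean(0); c=m-fpt(0,0,yaw,(-.0906,0,0))[0]; print(c, wunproj(s,f,(285.6,163.6),.158))
p=(c[0],c[1],yaw); print("knob",fpt(*p,(-.07,-.02,.146)))
E
```

```text
[[ 0.54518996 -0.05985451  0.117     ]
 [ 0.48414973  0.27434822  0.117     ]] 0.3397313296752805 0.1806530593190794
[0.60379547 0.12352514 0.117     ] [[0.53788288 0.08966137 0.158     ]]
knob [[0.53852805 0.09127357 0.146     ]]
```

```bash
python3 - <<'E'
from h import *
plan((.538,.0905,.129),1.751,n=5)
E
```

```text
at [0.5647 0.0626 0.3035] yaw 1.7489 t 3.98 F [0.7 0.  0.3] w 0.0874 tilt 0.04
[0.0064, 0.0349, 0.0043] roll -0.0004
[0.0064, 0.0349, 0.0043] roll -0.0004
[0.0064, 0.0349, 0.0043] roll -0.0004
[0.0065, 0.0349, 0.0043] roll -0.0004
[0.0065, 0.0349, 0.0043] roll -0.0004
```

>>> {"method": "move_arm", "body": {
  "jaw": [0, 0, 0, 0, 0],
  "offset": [
    [0.016, 0.02, 0.011],
    [0.016, 0.04, 0.0105],
    [0, 0.04, 0],
    [0, 0.035, 0],
    [0, 0, 0]
  ],
  "roll": [0, 0, 0, 0, 0]
}}

```text
t: 4.6
eef_pos: [0.5364, 0.0889, 0.1668]
ee_rot: [-1.566, 0.001, 1.747]
force: [-0.4, 0.1, -0.4]
width: 0.0874
```

```bash
python3 - <<'E'
from h import *
from station import arm
plan((.538,.0905,.129),1.751,n=1)
s=arm.get_state(); f=arm.grab_frame("wrist"); cv2.imwrite("pics/e_wrist.png",f["pixels"])
E
```

```text
at [0.5364 0.0889 0.1668] yaw 1.7474 t 4.6 F [-0.4  0.1 -0.4] w 0.0874 tilt 0.29
[0.0012, 0.0378, -0.0019] roll -0.0036
```

View pics/e_wrist.png

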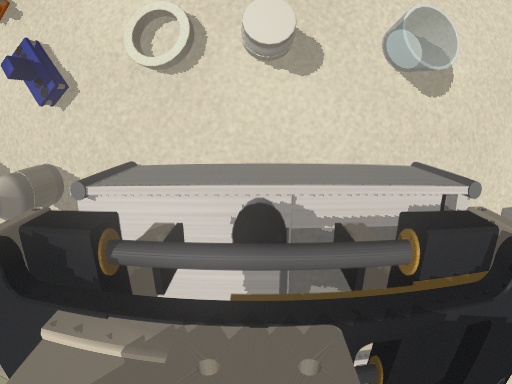

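>>> {"method": "move_arm", "body": {
  "jaw": [0, 0, 0, 0.6, 0.8],
  "offset": [
    [0.001, 0.02, -0.0015],
    [0, 0.018, 0],
    [0, 0, 0],
    [0, 0, 0],
    [0, 0, 0]
  ],
  "roll": [-0.003, 0, 0, 0, 0],
  "grip_force": 40
}}

```text
t: 5.28
eef_pos: [0.5402, 0.0926, 0.1322]
ee_rot: [-1.573, -0.0, 1.753]
force: [-0.1, 0.4, -0.0]
width: 0.0729
```

>>> {"method": "move_arm", "body": {
  "jaw": [1, 1, 1, 1],
  "offset": [
    [0, 0, 0],
    [0, 0, 0],
    [0, 0, 0],
    [0, 0, 0]
  ],
  "roll": [0, 0, 0, 0]
}}

```text
t: 5.78
eef_pos: [0.5394, 0.0923, 0.1308]
ee_rot: [-1.571, 0.0, 1.753]
force: [-0.1, 2.2, 0.4]
width: 0.033
```

```bash
python3 - <<'E'
from h import *
plan((.538,.0905,.129),1.751,n=1)
E
```

```text
at [0.5394 0.0923 0.1308] yaw 1.7527 t 5.78 F [-0.1  2.2  0.4] w 0.033 tilt 0.02
[-0.0015, 0.0018, 0.0017] roll 0.0017
```

>>> {"method": "move_arm", "body": {
  "jaw": [1, 1, 1, 1],
  "offset": [
    [0, -0.005, 0],
    [0, -0.005, 0],
    [0, -0.0048, 0],
    [0, 0, 0]
  ],
  "roll": [0, 0, 0, 0]
}}

```text
t: 6.28
eef_pos: [0.5393, 0.0924, 0.1457]
ee_rot: [-1.571, -0.0, 1.752]
force: [3.5, -1.4, -8.6]
width: 0.033
```

```bash
python3 - <<'E'
from h import *
from station import arm
plan((.538,.0905,.129),1.751,n=1)
f=arm.grab_frame("scene"); cv2.imwrite("pics/e_sc.png",cv2.resize(f["pixels"][170:285,205:360],None,fx=5,fy=5))
E
```

```text
at [0.5393 0.0924 0.1457] yaw 1.7524 t 6.28 F [ 3.5 -1.4 -8.6] w 0.033 tilt 0.01
[-0.0017, 0.0167, 0.0016] roll 0.0014
```

View pics/e_sc.png

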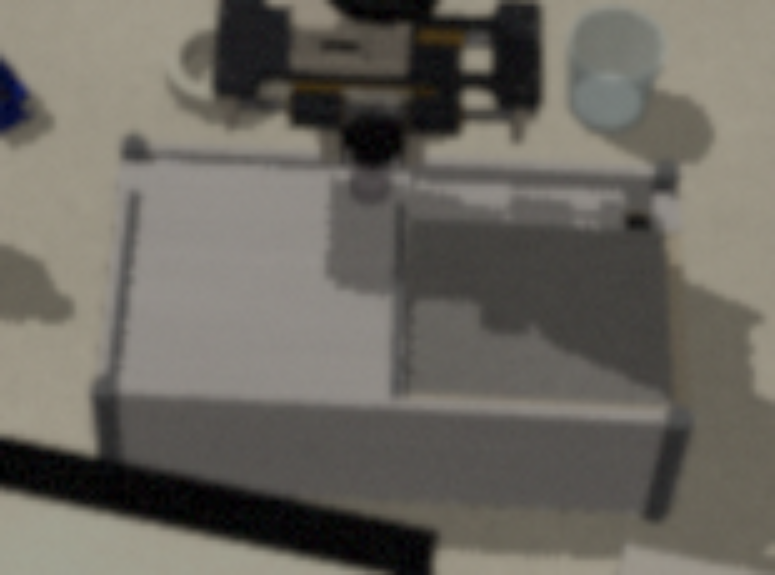

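>>> {"method": "move_arm", "body": {
  "jaw": [1, 1, 1, 1, 1],
  "offset": [
    [0.01, 0, 0],
    [0.02, 0, 0],
    [0.02, 0, 0],
    [0.02, 0, 0],
    [0.02, 0, 0]
  ],
  "roll": [0, 0, 0, 0, 0]
}}

```text
t: 6.95
eef_pos: [0.5231, 0.1816, 0.1454]
ee_rot: [-1.571, 0.0, 1.753]
force: [7.5, -2.0, -8.4]
width: 0.0334
```

```bash
python3 - <<'E'
from h import *
from station import arm
plan((.5393-.175*np.sin(.18),.0924+.175*np.cos(.18),.1457),1.751,n=1)
E
```

```text
at [0.5231 0.1816 0.1454] yaw 1.7526 t 6.95 F [ 7.5 -2.  -8.4] w 0.0334 tilt 0.03
[0.0843, -0.0003, -0.0001] roll 0.0016
```

>>> {"method": "move_arm", "body": {
  "jaw": [1, 1, 1, 1, 1],
  "offset": [
    [0.02, 0, -0.0005],
    [0.02, 0, -0.0003],
    [0.02, 0, 0],
    [0.014, 0, 0],
    [0, 0, 0]
  ],
  "roll": [0, 0, 0, 0, 0]
}}

```text
t: 7.58
eef_pos: [0.5099, 0.2555, 0.1452]
ee_rot: [-1.57, -0.001, 1.754]
force: [-0.6, 2.1, -8.8]
width: 0.0331
```

```bash
python3 - <<'E'
from h import *
from station import arm
plan((.5393-.175*np.sin(.18),.0924+.175*np.cos(.18),.1457),1.751,n=1)
E
```

```text
at [0.5099 0.2555 0.1452] yaw 1.7537 t 7.58 F [-0.6  2.1 -8.8] w 0.0331 tilt 0.07
[0.0092, -0.0005, 0.0002] roll 0.0027
```

>>> {"method": "move_arm", "body": {
  "jaw": [1, 1, 1],
  "offset": [
    [0.004, 0, 0],
    [0.003, 0, 0],
    [0, 0, 0]
  ],
  "roll": [0, 0, 0]
}}

```text
t: 7.95
eef_pos: [0.509, 0.2605, 0.1454]
ee_rot: [-1.57, 0.0, 1.752]
force: [-0.8, -1.2, -9.5]
width: 0.0335
```

```bash
python3 - <<'E'
from h import *
from station import arm
plan((.5393-.175*np.sin(.18),.0924+.175*np.cos(.18),.1457),1.751,n=1)
E
```

```text
at [0.509  0.2605 0.1454] yaw 1.7522 t 7.95 F [-0.8 -1.2 -9.5] w 0.0335 tilt 0.04
[0.0041, -0.0003, 0.0003] roll 0.0012
```

>>> {"method": "move_arm", "body": {
  "jaw": [1, 1, 1, 1, 1],
  "offset": [
    [0.002, 0, 0],
    [0, 0.005, 0],
    [0, 0.005, 0],
    [0, 0.0045, 0],
    [0, 0, 0]
  ],
  "roll": [0, 0, 0, 0, 0]
}}

```text
t: 8.57
eef_pos: [0.5087, 0.2624, 0.1309]
ee_rot: [-1.57, 0.001, 1.753]
force: [-1.6, -4.4, -5.2]
width: 0.0332
```

```bash
python3 - <<'E'
from h import *
from station import arm
plan((.5393-.175*np.sin(.18),.0924+.175*np.cos(.18),.1308),1.751,n=1)
E
```

```text
at [0.5087 0.2624 0.1309] yaw 1.7526 t 8.57 F [-1.6 -4.4 -5.2] w 0.0332 tilt 0.05
[0.0023, 0.0001, 0.0003] roll 0.0016
```

>>> {"method": "move_arm", "body": {
  "jaw": [0.5, 0.2, 0.1, 0.1, 0.1],
  "offset": [
    [0, 0, 0],
    [0, 0, 0],
    [0, 0, 0],
    [0, -0.03, 0],
    [0, -0.05, 0]
  ],
  "roll": [0, 0, 0, 0, 0]
}}

```text
t: 9.2
eef_pos: [0.5084, 0.2626, 0.2108]
ee_rot: [-1.569, 0.001, 1.753]
force: [0.1, 1.3, 0.8]
width: 0.0762
```

>>> {"method": "move_arm", "body": {
  "jaw": [0, 0, 0],
  "offset": [
    [0, -0.06, -0.03],
    [-0.05, -0.03, -0.04],
    [-0.05, 0, -0.04]
  ],
  "roll": [0, 0, 0]
}}

```text
t: 9.57
eef_pos: [0.6288, 0.1905, 0.2977]
ee_rot: [-1.578, -0.002, 1.755]
force: [1.0, 1.6, -0.8]
width: 0.0875
```

```bash
python3 - <<'E'
from h import *
from station import arm
s=arm.get_state(); f=arm.grab_frame("wrist"); cv2.imwrite("pics/g_wrist.png",f["pixels"]); pickle.dump((s,f),open("w3.pkl","wb"))
g=arm.grab_frame("scene"); cv2.imwrite("pics/g_sc.png",cv2.resize(g["pixels"][170:285,205:360],None,fx=5,fy=5))
for n,x in (("w",f),("s",g)):
  for t in ("knob","slide_grip","feeder"): print(n,t,[(np.round(d["position"],3).tolist(),round(d["p"],2)) for d in arm.landmark_of(x,t)][:2])
print(s["eef_pos"])
E
```

```text
w knob [([0.511, 0.268, 0.151], 0.65)]
w slide_grip [([0.64, -0.009, 0.078], 0.98)]
w feeder [([0.605, 0.124, -0.002], 0.78)]
s knob [([0.508, 0.26, 0.153], 0.66)]
s slide_grip [([0.638, -0.011, 0.076], 0.59)]
s feeder [([0.599, 0.126, -0.005], 0.73)]
[0.62883376 0.19046995 0.29770171]
```

View pics/g_wrist.png

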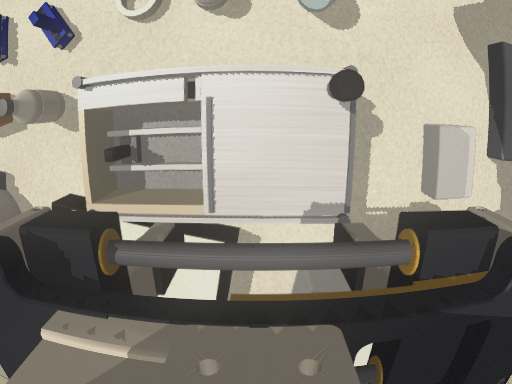

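View pics/g_sc.png

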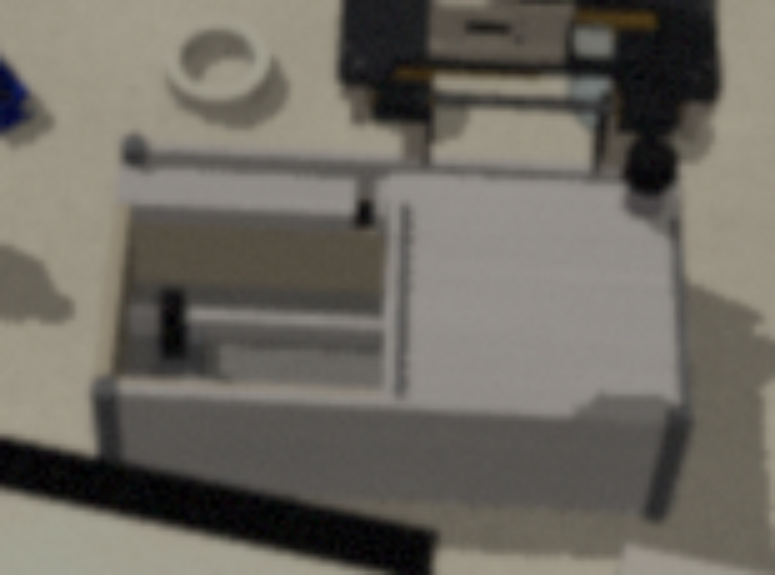

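```bash
python3 - <<'E'
from h import *
s,f=pickle.load(open("w3.pkl","rb"))
a=cv2.resize(f["pixels"][60:230,65:215],None,fx=5,fy=5,interpolation=cv2.INTER_CUBIC)[:, :]; cv2.imwrite("pics/g2.png",cv2.resize(a,None,fx=.7,fy=.7,interpolation=cv2.INTER_AREA))
for p in ((.604,.123,.18),):
  print(wproj(s,f,fpt(*p,[[-.0906,-.1695,.117],[.0906,-.1695,.117],[.01-.023,-.115,.034],[.01-.023,-.02,.034],[.01+.023,-.115,.034],[.01+.023,-.02,.034],[.01,-.138,.092]])).round(1))
E
```

```text
[[ 77.1  81.8]
 [ 87.5 217.5]
 [139.  134.2]
 [200.5 131.9]
 [140.6 164.5]
 [201.2 163.6]
 [108.7 155.1]]
```

View pics/g2.png

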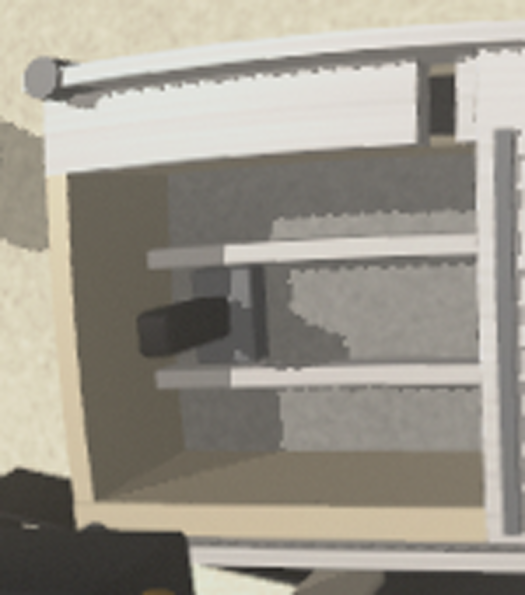

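```bash
python3 - <<'E'
from h import *
plan((.453,-.3715,.26),1.856,n=10)
E
```

```text
at [0.6259 0.1907 0.2938] yaw 1.7539 t 9.97 F [-0.4  0.3 -0.8] w 0.0877 tilt 0.03
[-0.0521, 0.0034, 0.0272] roll -0.0102
[-0.0519, 0.0034, 0.0278] roll -0.0102
[-0.0516, 0.0034, 0.0283] roll -0.0102
[-0.0513, 0.0034, 0.0288] roll -0.0102
[-0.051, 0.0034, 0.0293] roll -0.0102
[-0.0507, 0.0034, 0.0299] roll -0.0102
[-0.0504, 0.0034, 0.0304] roll -0.0102
[-0.0501, 0.0034, 0.0309] roll -0.0102
[-0.0497, 0.0034, 0.0314] roll -0.0102
[-0.0494, 0.0034, 0.0319] roll -0.0102
```

>>> {"method": "move_arm", "body": {
  "jaw": [0, 0, 0, 0, 0],
  "offset": [
    [-0.0521, 0.0034, 0.0272],
    [-0.0519, 0.0034, 0.0278],
    [-0.0516, 0.0034, 0.0283],
    [-0.0513, 0.0034, 0.0288],
    [-0.051, 0.0034, 0.0293]
  ],
  "roll": [-0.01, -0.01, -0.01, -0.01, -0.01]
}}

```text
t: 10.6
eef_pos: [0.5387, -0.0918, 0.2771]
ee_rot: [-1.572, 0.0, 1.805]
force: [1.2, -0.1, 0.9]
width: 0.0875
```

>>> {"method": "move_arm", "body": {
  "jaw": [0.3, 0.3, 0.3, 0.3, 0.3],
  "offset": [
    [-0.0507, 0.0034, 0.0299],
    [-0.0504, 0.0034, 0.0304],
    [-0.0501, 0.0034, 0.0309],
    [-0.0497, 0.0034, 0.0314],
    [-0.0494, 0.0034, 0.0319]
  ],
  "roll": [-0.01, -0.01, -0.01, -0.01, -0.01]
}}

```text
t: 11.22
eef_pos: [0.4521, -0.3729, 0.2601]
ee_rot: [-1.572, 0.001, 1.855]
force: [1.1, 0.2, -0.6]
width: 0.0614
```

>>> {"method": "move_arm", "body": {
  "jaw": [0.3, 0.3],
  "offset": [
    [0, 0, 0],
    [0, 0, 0]
  ],
  "roll": [0, 0]
}}

```text
t: 11.48
eef_pos: [0.4524, -0.3716, 0.2596]
ee_rot: [-1.571, 0.0, 1.853]
force: [0.7, -0.3, 0.3]
width: 0.0612
```

```bash
python3 - <<'E'
from h import *
from station import arm
plan((.453,-.3715,.12),1.856,n=3)
s=arm.get_state(); f=arm.grab_frame("wrist"); cv2.imwrite("pics/h_wrist.png",f["pixels"]); pickle.dump((s,f),open("w4.pkl","wb"))
for t in ("rack_grip","rack"): print(t,[(np.round(d["position"],3).tolist(),round(d["p"],2)) for d in arm.landmark_of(f,t)][:5])
E
```

```text
at [ 0.4524 -0.3716  0.2596] yaw 1.8527 t 11.47 F [ 0.7 -0.3  0.3] w 0.0612 tilt 0.02
[-0.0, 0.0465, -0.0002] roll -0.0011
[-0.0, 0.0465, -0.0002] roll -0.0011
[-0.0, 0.0465, -0.0002] roll -0.0011
rack_grip [([0.322, -0.372, 0.059], 0.96), ([0.409, -0.508, 0.058], 0.6)]
rack [([0.411, -0.508, -0.002], 0.97), ([0.317, -0.375, 0.0], 0.66), ([0.454, -0.374, 0.002], 0.56)]
```

View pics/h_wrist.png

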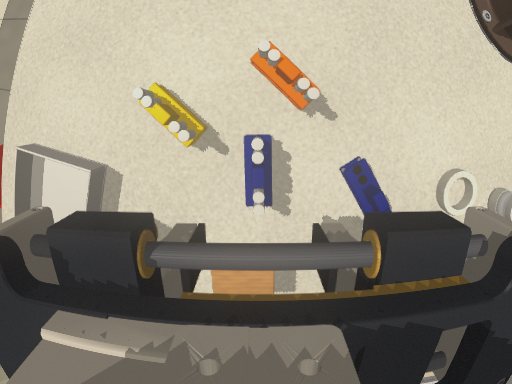

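```bash
python3 - <<'E'
from h import *
s,f=pickle.load(open("w4.pkl","rb"))
print(wunproj(s,f,[(257.5,144),(257.5,157.5),(258.7,197)],.072).round(4))
cv2.imwrite("pics/h2.png",cv2.resize(f["pixels"][125:230,220:300],None,fx=5,fy=5,interpolation=cv2.INTER_CUBIC))
r=(.453,-.3715,.285-np.pi/2)
print(wproj(s,f,fpt(*r,[[0,y,.072] for y in (-.04,-.024,.024,.04)]+[[0,-.013,.074],[0,.013,.074],[.018,-.048,.03],[-.018,-.048,.03],[.018,.048,.03]])).round(1))
E
```

```text
[[ 0.4146 -0.3831  0.072 ]
 [ 0.4299 -0.3787  0.072 ]
 [ 0.4754 -0.3639  0.072 ]]
[[257.8 144.1]
 [257.8 157.7]
 [257.9 197.3]
 [257.9 210. ]
 [257.8 167.2]
 [257.9 188.8]
 [244.  135.4]
 [271.7 135.4]
 [244.8 206.4]]
```

View pics/h2.png

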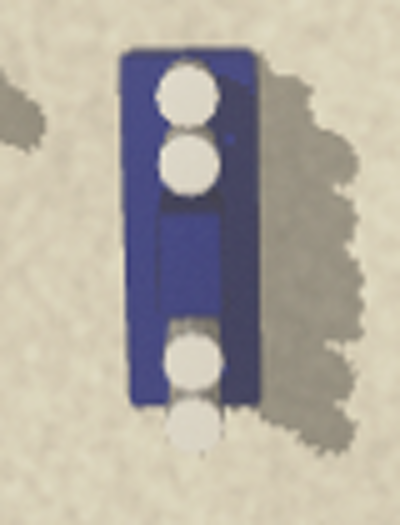

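>>> {"method": "move_arm", "body": {
  "jaw": [0.3, 0.3, 0.3, 0.3, 0.3],
  "offset": [
    [0, 0.045, -0.0005],
    [0, 0.045, 0],
    [0, 0.045, 0],
    [0, 0.03, 0],
    [0, 0, 0]
  ],
  "roll": [-0.003, 0, 0, 0, 0]
}}

```text
t: 12.25
eef_pos: [0.452, -0.3703, 0.0927]
ee_rot: [-1.568, -0.003, 1.857]
force: [-0.2, -0.6, 0.9]
width: 0.0613
```

```bash
python3 - <<'E'
from h import *
from station import arm
plan((.453,-.3715,.047),1.856,n=1)
s=arm.get_state(); f=arm.grab_frame("wrist"); cv2.imwrite("pics/i_wrist.png",f["pixels"])
E
```

```text
at [ 0.452  -0.3703  0.0927] yaw 1.8573 t 12.25 F [-0.2 -0.6  0.9] w 0.0613 tilt 0.25
[-0.0015, 0.0457, -0.0007] roll 0.0013
```

View pics/i_wrist.png

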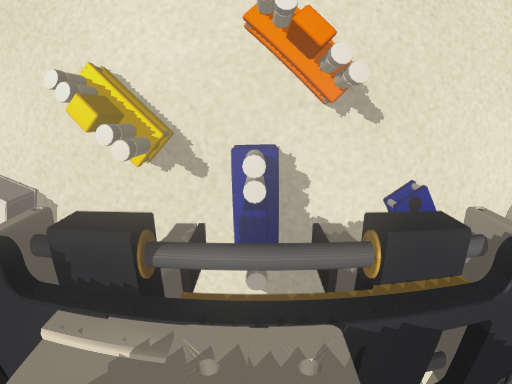

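>>> {"method": "move_arm", "body": {
  "jaw": [0.3, 0.3, 0.3, 0.7, 1],
  "offset": [
    [-0.001, 0.02, 0],
    [0, 0.02, 0],
    [0, 0.006, 0],
    [0, 0, 0],
    [0, 0, 0]
  ],
  "roll": [0, 0, 0, 0, 0],
  "grip_force": 30
}}

```text
t: 12.92
eef_pos: [0.4539, -0.3732, 0.0498]
ee_rot: [-1.572, 0.001, 1.856]
force: [0.6, 0.1, 0.0]
width: 0.0466
```

>>> {"method": "move_arm", "body": {
  "jaw": [1, 1, 1, 1],
  "offset": [
    [0, 0, 0],
    [0, 0, 0],
    [0, 0, 0],
    [0, 0, 0]
  ],
  "roll": [0, 0, 0, 0]
}}

```text
t: 13.42
eef_pos: [0.453, -0.3729, 0.0485]
ee_rot: [-1.571, -0.0, 1.856]
force: [-0.6, 0.6, 1.5]
width: 0.0157
```

```bash
python3 - <<'E'
from h import *
from station import arm
plan((.453,-.3715,.047),1.856,n=1)
E
```

```text
at [ 0.453  -0.3729  0.0485] yaw 1.8556 t 13.43 F [-0.6  0.6  1.5] w 0.0157 tilt 0.01
[0.0013, 0.0015, -0.0004] roll -0.0004
```

>>> {"method": "move_arm", "body": {
  "jaw": [1, 1, 1, 1, 1],
  "offset": [
    [0, -0.02, 0],
    [0, -0.05, 0],
    [0, -0.06, 0],
    [0, -0.06, 0],
    [0, -0.04, 0]
  ],
  "roll": [0, 0, 0, 0, 0]
}}

```text
t: 14.05
eef_pos: [0.4532, -0.3731, 0.2814]
ee_rot: [-1.573, 0.002, 1.856]
force: [0.8, 0.2, -2.6]
width: 0.0157
```

```bash
python3 - <<'E'
from h import *
from station import arm
plan((.6261,.0628,.26),3.321,n=10)
E
```

```text
at [ 0.4532 -0.3731  0.2814] yaw 1.8556 t 14.05 F [ 0.8  0.2 -2.6] w 0.0157 tilt 0.14
[0.037, 0.0021, -0.0288] roll -0.1465
[0.0324, 0.0021, -0.0339] roll -0.1465
[0.0271, 0.0021, -0.0383] roll -0.1465
[0.0212, 0.0021, -0.0418] roll -0.1465
[0.0148, 0.0021, -0.0445] roll -0.1465
[0.0082, 0.0021, -0.0462] roll -0.1465
[0.0014, 0.0021, -0.0469] roll -0.1465
[-0.0055, 0.0021, -0.0466] roll -0.1465
[-0.0122, 0.0021, -0.0453] roll -0.1465
[-0.0187, 0.0021, -0.043] roll -0.1465
```

>>> {"method": "move_arm", "body": {
  "jaw": [1, 1, 1, 1, 1],
  "offset": [
    [0.037, 0, -0.0288],
    [0.0324, 0, -0.0339],
    [0.0271, 0, -0.0383],
    [0.0212, 0, -0.0418],
    [0.0148, 0, -0.0445]
  ],
  "roll": [-0.1465, -0.1465, -0.1465, -0.1465, -0.1465]
}}

```text
t: 14.68
eef_pos: [0.5393, -0.1534, 0.278]
ee_rot: [-1.571, -0.001, 2.593]
force: [0.6, -0.2, -1.8]
width: 0.0156
```

>>> {"method": "move_arm", "body": {
  "jaw": [1, 1, 1, 1, 1],
  "offset": [
    [0.0082, 0.002, -0.0462],
    [0.0014, 0.002, -0.0469],
    [-0.0055, 0.002, -0.0466],
    [-0.0122, 0.002, -0.0453],
    [-0.0187, 0.002, -0.043]
  ],
  "roll": [-0.1465, -0.1465, -0.1465, -0.1465, -0.1465]
}}

```text
t: 15.3
eef_pos: [0.6258, 0.0646, 0.2677]
ee_rot: [-1.571, -0.001, -2.958]
force: [0.2, -1.2, -2.1]
width: 0.0159
```

>>> {"method": "move_arm", "body": {
  "jaw": [1, 1, 1],
  "offset": [
    [0, 0, 0],
    [0, 0, 0],
    [0, 0, 0]
  ],
  "roll": [0, 0, 0]
}}

```text
t: 15.68
eef_pos: [0.6255, 0.0622, 0.2685]
ee_rot: [-1.571, -0.0, -2.964]
force: [-0.7, -0.3, -2.0]
width: 0.0156
```

```bash
python3 - <<'E'
from h import *
from station import arm
plan((.6261,.0628,.2),3.321,n=1)
s=arm.get_state(); f=arm.grab_frame("wrist"); cv2.imwrite("pics/j_wrist.png",f["pixels"]); pickle.dump((s,f),open("w5.pkl","wb"))
g=arm.grab_frame("scene"); cv2.imwrite("pics/j_sc.png",cv2.resize(g["pixels"][150:285,205:360],None,fx=5,fy=5)[:600])
E
```

```text
at [0.6255 0.0622 0.2685] yaw -2.9641 t 15.68 F [-0.7 -0.3 -2. ] w 0.0156 tilt 0.02
[-0.0007, 0.0685, -0.0005] roll -0.0019
```

View pics/j_wrist.png

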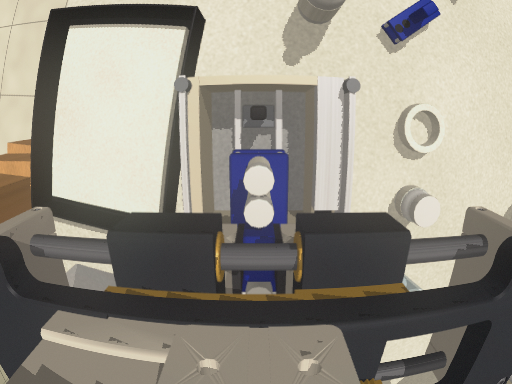

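View pics/j_sc.png

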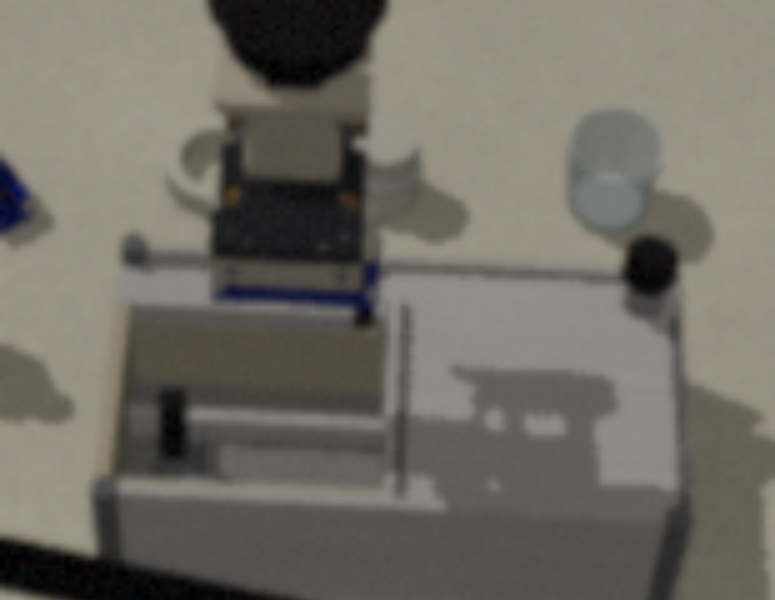

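```bash
python3 - <<'E'
from h import *
s,f=pickle.load(open("w5.pkl","rb"))
cv2.imwrite("pics/j2.png",cv2.resize(f["pixels"][70:190,170:370],None,fx=4,fy=4,interpolation=cv2.INTER_CUBIC))
p=(.605,.123,.18)
print(wproj(s,f,fpt(*p,[[-.0906,-.1695,.117],[.0906,-.1695,.117],[-.013,-.115,.034],[.033,-.115,.034],[-.013,-.165,.034],[.033,-.165,.034],[.01,-.138,.092]])).round(1))
E
```

```text
[[351.6  85.7]
 [180.   84.8]
 [274.6 131.3]
 [239.6 131.3]
 [274.7  93.6]
 [239.4  93.7]
 [256.9 112.8]]
```

View pics/j2.png

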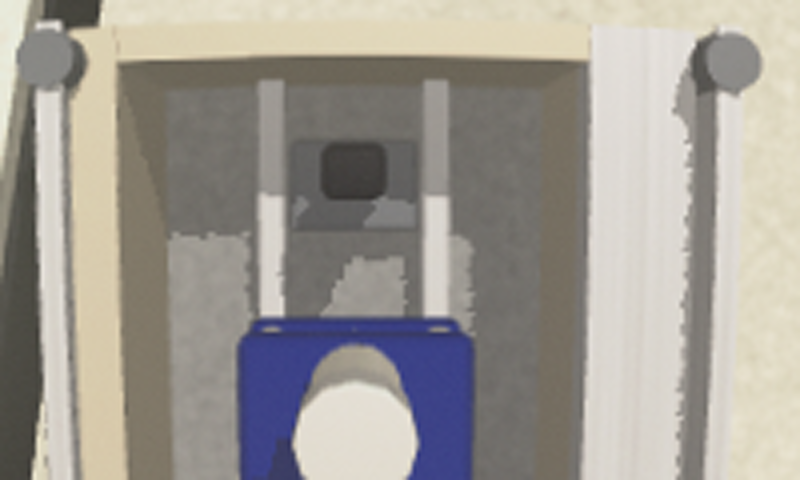

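>>> {"method": "move_arm", "body": {
  "jaw": [1, 1, 1, 1, 1],
  "offset": [
    [0, 0.03, 0],
    [0, 0.04, 0],
    [0, 0.03, 0],
    [0, 0, 0],
    [0, 0, 0]
  ],
  "roll": [-0.002, 0, 0, 0, 0]
}}

```text
t: 16.4
eef_pos: [0.6268, 0.0629, 0.1701]
ee_rot: [-1.571, 0.002, -2.961]
force: [0.1, 0.1, -1.5]
width: 0.0157
```

```bash
python3 - <<'E'
from h import *
from station import arm
plan((.6255,.0622,.0605),3.321,n=1)
s=arm.get_state(); f=arm.grab_frame("wrist"); cv2.imwrite("pics/k_wrist.png",f["pixels"]); pickle.dump((s,f),open("w6.pkl","wb"))
E
```

```text
at [0.6268 0.0629 0.1701] yaw -2.9608 t 16.4 F [ 0.1  0.1 -1.5] w 0.0157 tilt 0.12
[0.0014, 0.1096, 0.0004] roll 0.0014
```

View pics/k_wrist.png

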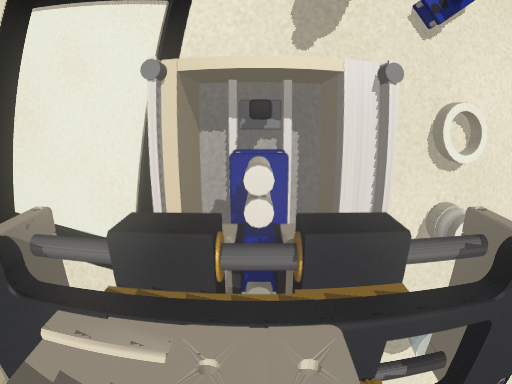

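>>> {"method": "move_arm", "body": {
  "jaw": [1, 1, 1, 1, 1],
  "offset": [
    [0.0016, 0.015, 0],
    [0, 0.02, 0],
    [0, 0.02, 0],
    [0, 0.015, 0],
    [0, 0, 0]
  ],
  "roll": [0.001, 0, 0, 0, 0]
}}

```text
t: 17.08
eef_pos: [0.6235, 0.0626, 0.0972]
ee_rot: [-1.571, -0.002, -2.962]
force: [0.5, 0.9, -2.5]
width: 0.0156
```

```bash
python3 - <<'E'
from h import *
from station import arm
plan((.6255,.0622,.0605),3.321,n=1)
s=arm.get_state(); f=arm.grab_frame("wrist"); cv2.imwrite("pics/l_wrist.png",f["pixels"])
E
```

```text
at [0.6235 0.0626 0.0972] yaw -2.9617 t 17.07 F [ 0.5  0.9 -2.5] w 0.0156 tilt 0.13
[-0.0019, 0.0367, 0.0007] roll 0.0004
```

View pics/l_wrist.png

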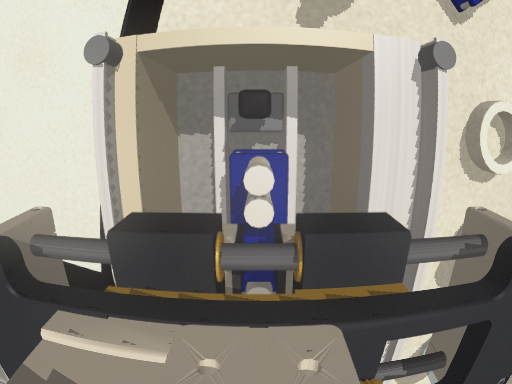

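>>> {"method": "move_arm", "body": {
  "jaw": [1, 1, 1],
  "offset": [
    [-0.001, 0.005, 0],
    [0, 0, 0],
    [0, 0, 0]
  ],
  "roll": [0, 0, 0]
}}

```text
t: 17.5
eef_pos: [0.6255, 0.063, 0.0938]
ee_rot: [-1.571, 0.001, -2.962]
force: [0.3, 0.0, -1.8]
width: 0.0154
```

```bash
python3 - <<'E'
from h import *
from station import arm
plan((.6255,.0622,.0605),3.321,n=1)
E
```

```text
at [0.6255 0.063  0.0938] yaw -2.9615 t 17.5 F [ 0.3  0.  -1.8] w 0.0154 tilt 0.03
[0.0001, 0.0333, 0.0008] roll 0.0006
```

>>> {"method": "move_arm", "body": {
  "jaw": [1, 1, 1, 1, 1],
  "offset": [
    [0, 0.007, 0],
    [0, 0.008, 0],
    [0, 0.008, 0],
    [0, 0.007, 0],
    [0, 0, 0]
  ],
  "roll": [0, 0, 0, 0, 0]
}}

```text
t: 18.12
eef_pos: [0.6248, 0.0628, 0.0625]
ee_rot: [-1.571, -0.002, -2.962]
force: [0.5, 0.3, -1.7]
width: 0.0159
```

```bash
python3 - <<'E'
from h import *
from station import arm
plan((.6255,.0622,.0605),3.321,n=1)
E
```

```text
at [0.6248 0.0628 0.0625] yaw -2.9617 t 18.12 F [ 0.5  0.3 -1.7] w 0.0159 tilt 0.09
[-0.0006, 0.002, 0.0007] roll 0.0005
```

>>> {"method": "move_arm", "body": {
  "jaw": [1, 1, 1],
  "offset": [
    [-0.0005, 0.002, 0],
    [0, 0.001, 0],
    [0, 0, 0]
  ],
  "roll": [0, 0, 0]
}}

```text
t: 18.5
eef_pos: [0.6259, 0.0631, 0.0607]
ee_rot: [-1.571, 0.0, -2.962]
force: [0.4, 0.3, -2.5]
width: 0.0156
```

```bash
python3 - <<'E'
from h import *
from station import arm
plan((.6255,.0622,.0605),3.321,n=1)
E
```

```text
at [0.6259 0.0631 0.0607] yaw -2.9616 t 18.5 F [ 0.4  0.3 -2.5] w 0.0156 tilt 0.02
[0.0006, 0.0002, 0.0008] roll 0.0006
```

>>> {"method": "move_arm", "body": {
  "jaw": [1, 1],
  "offset": [
    [0, 0.0015, 0],
    [0, 0, 0]
  ],
  "roll": [0, 0]
}}

```text
t: 18.75
eef_pos: [0.626, 0.0631, 0.0605]
ee_rot: [-1.571, 0.001, -2.961]
force: [-4.9, 1.3, 8.9]
width: 0.0156
```

>>> {"method": "move_arm", "body": {
  "jaw": [0.6, 0.6, 0.6, 0.6],
  "offset": [
    [0, 0, 0],
    [0, 0, 0],
    [0, 0, 0],
    [0, 0, 0]
  ],
  "roll": [0, 0, 0, 0]
}}

```text
t: 19.25
eef_pos: [0.6258, 0.063, 0.0589]
ee_rot: [-1.571, -0.0, -2.962]
force: [-0.8, -0.3, 0.5]
width: 0.035
```

>>> {"method": "move_arm", "body": {
  "jaw": [0.6, 0.6, 0.6, 0.6, 0.6],
  "offset": [
    [0, -0.01, 0],
    [0, -0.03, 0],
    [0, -0.05, 0],
    [0, -0.05, 0],
    [0, 0, 0]
  ],
  "roll": [0, 0, 0, 0, 0]
}}

```text
t: 19.88
eef_pos: [0.6284, 0.0636, 0.2049]
ee_rot: [-1.572, 0.009, -2.961]
force: [0.5, 0.4, 0.1]
width: 0.0353
```

```bash
python3 - <<'E'
from h import *
from station import arm
p=(.6035,.1227,.18)
plan(fpt(*p,(.01,-.138,.2))[0],3.321,n=3)
s=arm.get_state(); f=arm.grab_frame("wrist"); cv2.imwrite("pics/m_wrist.png",f["pixels"]); pickle.dump((s,f),open("w7.pkl","wb"))
g=arm.grab_frame("scene"); cv2.imwrite("pics/m_sc.png",cv2.resize(g["pixels"][150:285,205:360],None,fx=5,fy=5)[:600])
E
```

```text
at [0.6284 0.0636 0.2049] yaw -2.961 t 19.88 F [0.5 0.4 0.1] w 0.0353 tilt 0.53
[0.0013, 0.0016, 0.0251] roll 0.0004
[0.0013, 0.0016, 0.0251] roll 0.0004
[0.0013, 0.0016, 0.0251] roll 0.0004
```

View pics/m_wrist.png

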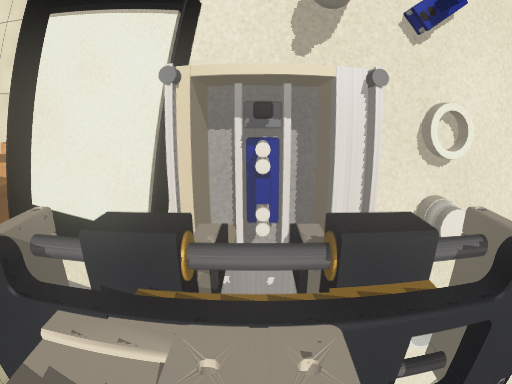

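View pics/m_sc.png

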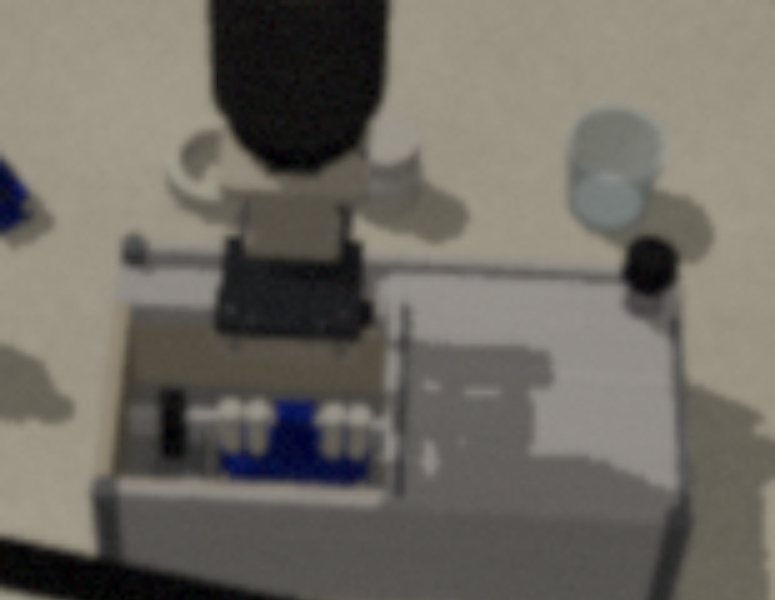

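```bash
python3 - <<'E'
from h import *
s,f=pickle.load(open("w7.pkl","rb"))
p=(.6035,.1227,.18)
cv2.imwrite("pics/m2.png",cv2.resize(f["pixels"][70:240,220:310],None,fx=4,fy=4,interpolation=cv2.INTER_CUBIC)[:600])
H=wunproj(s,f,(263,109.5),.092); print(H,fpt(*p,(.01,-.138,.092)))
caps=wunproj(s,f,[(262.5,149),(262.5,166),(263,214),(263,229)],.084); print(caps.round(4))
c,sn=np.cos(.18),np.sin(.18)
for q in caps: d=q[:2]-np.array(p[:2]); print(c*d[0]+sn*d[1],-sn*d[0]+c*d[1])
E
```

```text
[[ 0.63830634 -0.01171153  0.092     ]] [[ 0.63804452 -0.01128013  0.092     ]]
[[0.632  0.0247 0.084 ]
 [0.629  0.0407 0.084 ]
 [0.6197 0.0876 0.084 ]
 [0.6167 0.1032 0.084 ]]
0.010461129454291174 -0.10152211132871075
0.010388953423263953 -0.08527693259343747
0.00963516419906381 -0.037423144136216856
0.009526286428201565 -0.02153047862308683
```

View pics/m2.png

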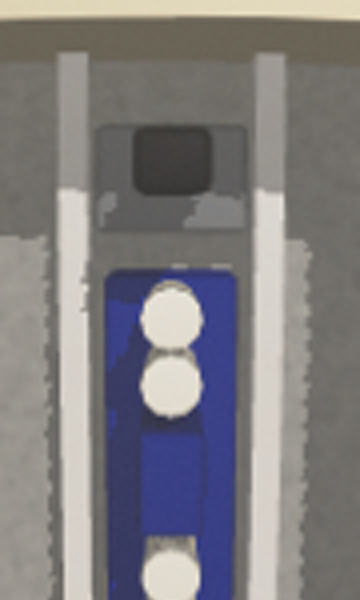

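>>> {"method": "move_arm", "body": {
  "jaw": [0.5, 0.5, 0.5, 0.5],
  "offset": [
    [0.0015, 0, 0.025],
    [0.0015, 0, 0.025],
    [0.001, 0, 0.0253],
    [0, 0, 0]
  ],
  "roll": [0, 0, 0, 0]
}}

```text
t: 20.48
eef_pos: [0.6346, -0.0133, 0.1975]
ee_rot: [-1.571, -0.003, -2.964]
force: [0.4, -0.0, 0.6]
width: 0.0438
```

>>> {"method": "move_arm", "body": {
  "jaw": [0.5, 0.5],
  "offset": [
    [0, 0, 0],
    [0, 0, 0]
  ],
  "roll": [0, 0]
}}

```text
t: 20.72
eef_pos: [0.6351, -0.0111, 0.1986]
ee_rot: [-1.571, -0.001, -2.961]
force: [0.0, 1.0, 0.6]
width: 0.0437
```

```bash
python3 - <<'E'
from h import *
plan((.6383,-.0115,.063),3.321,n=1)
E
```

```text
at [ 0.6351 -0.0111  0.1986] yaw -2.961 t 20.73 F [0.  1.  0.6] w 0.0437 tilt 0.04
[-0.0031, 0.1356, 0.0009] roll 0.0012
```

>>> {"method": "move_arm", "body": {
  "jaw": [0.5, 0.5, 0.5, 0.5, 0.5],
  "offset": [
    [-0.003, 0.02, 0.0006],
    [0, 0.035, 0],
    [0, 0.035, 0],
    [0, 0, 0],
    [0, 0, 0]
  ],
  "roll": [0, 0, 0, 0, 0]
}}

```text
t: 21.35
eef_pos: [0.6393, -0.0114, 0.1103]
ee_rot: [-1.57, 0.001, -2.961]
force: [-0.1, 1.6, 0.9]
width: 0.0434
```

```bash
python3 - <<'E'
from h import *
from station import arm
plan((.6383,-.0115,.063),3.321,n=1)
s=arm.get_state(); f=arm.grab_frame("scene"); cv2.imwrite("pics/n_s.png",cv2.resize(f["pixels"][150:285,205:360],None,fx=5,fy=5)[:600])
E
```

```text
at [ 0.6393 -0.0114  0.1103] yaw -2.9606 t 21.35 F [-0.1  1.6  0.9] w 0.0434 tilt 0.08
[0.001, 0.0473, -0.0] roll 0.0016
```

View pics/n_s.png

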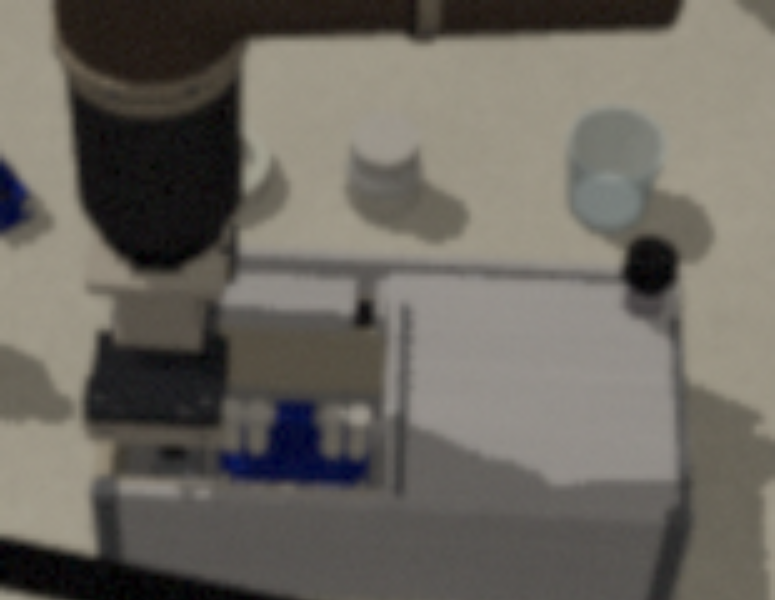

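>>> {"method": "move_arm", "body": {
  "jaw": [0.5, 0.5, 0.5, 0.8, 1],
  "offset": [
    [0.0005, 0.018, 0],
    [0, 0.018, 0],
    [0, 0.01, 0],
    [0, 0, 0],
    [0, 0, 0]
  ],
  "roll": [0, 0, 0, 0, 0],
  "grip_force": 45
}}

```text
t: 22.02
eef_pos: [0.6383, -0.0119, 0.0632]
ee_rot: [-1.571, 0.0, -2.961]
force: [-0.1, 0.6, 0.7]
width: 0.0292
```

>>> {"method": "move_arm", "body": {
  "jaw": [1, 1, 1],
  "offset": [
    [0, 0, 0],
    [0, 0, 0],
    [0, 0, 0]
  ],
  "roll": [0, 0, 0]
}}

```text
t: 22.4
eef_pos: [0.6393, -0.0116, 0.0637]
ee_rot: [-1.571, 0.003, -2.961]
force: [4.9, 0.3, -2.6]
width: 0.0179
```

```bash
python3 - <<'E'
from h import *
p=(.6035,.1227,.18)
plan(np.array((.6383,-.0115,.063))+[-.07*np.sin(.18),.07*np.cos(.18),0],3.321,n=4)
E
```

```text
at [ 0.6393 -0.0116  0.0637] yaw -2.9613 t 22.4 F [ 4.9  0.3 -2.6] w 0.0179 tilt 0.16
[0.0002, 0.0002, -0.0176] roll 0.0002
[0.0002, 0.0002, -0.0176] roll 0.0002
[0.0002, 0.0002, -0.0176] roll 0.0002
[0.0002, 0.0002, -0.0176] roll 0.0002
```

>>> {"method": "move_arm", "body": {
  "jaw": [1, 1, 1, 1, 1],
  "offset": [
    [0, 0, -0.008],
    [0, 0, -0.012],
    [0, 0, -0.012],
    [0, 0, -0.012],
    [0, 0, -0.012]
  ],
  "roll": [0, 0, 0, 0, 0]
}}

```text
t: 23.02
eef_pos: [0.6294, 0.0423, 0.0636]
ee_rot: [-1.569, 0.002, -2.961]
force: [8.4, -7.9, -5.1]
width: 0.0176
```

>>> {"method": "move_arm", "body": {
  "jaw": [1, 1, 1, 1],
  "offset": [
    [0, 0, -0.008],
    [0, 0, -0.004],
    [0, 0, -0.002],
    [0, 0, 0]
  ],
  "roll": [0, 0, 0, 0]
}}

```text
t: 23.52
eef_pos: [0.627, 0.056, 0.0637]
ee_rot: [-1.569, 0.002, -2.961]
force: [7.9, -6.8, -3.1]
width: 0.0179
```

```bash
python3 - <<'E'
from h import *
from station import arm
plan(np.array((.6393,-.0116,.0637))+[-.07*np.sin(.18),.07*np.cos(.18),0],3.321,n=1)
g=arm.grab_frame("scene"); cv2.imwrite("pics/o_s.png",cv2.resize(g["pixels"][150:285,205:360],None,fx=5,fy=5)[:600])
E
```

```text
at [0.627  0.056  0.0637] yaw -2.9613 t 23.52 F [ 7.9 -6.8 -3.1] w 0.0179 tilt 0.16
[0.0, -0.0, -0.0013] roll 0.0008
```

View pics/o_s.png

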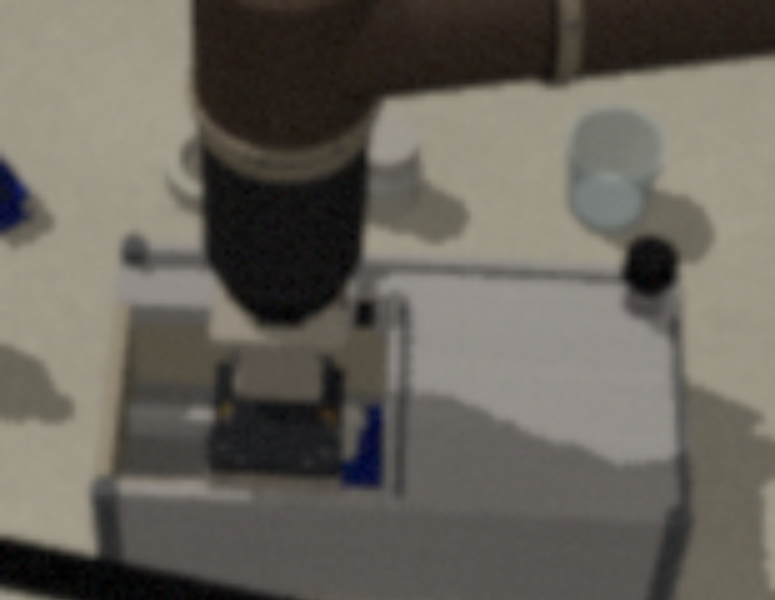

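>>> {"method": "move_arm", "body": {
  "jaw": [1, 1, 1, 1],
  "offset": [
    [0, 0, -0.0015],
    [0, 0, -0.001],
    [0, 0, 0],
    [0, 0, 0]
  ],
  "roll": [0, 0, 0, 0]
}}

```text
t: 24.08
eef_pos: [0.6267, 0.0575, 0.0637]
ee_rot: [-1.568, 0.002, -2.962]
force: [9.7, -10.7, -3.2]
width: 0.0174
```

>>> {"method": "move_arm", "body": {
  "jaw": [1, 1, 1],
  "offset": [
    [0, 0, -0.0015],
    [0, 0, 0],
    [0, 0, 0]
  ],
  "roll": [0, 0, 0]
}}

```text
t: 24.45
eef_pos: [0.6267, 0.0577, 0.0637]
ee_rot: [-1.567, 0.002, -2.962]
force: [12.4, -17.8, -5.3]
width: 0.0174
```

>>> {"method": "move_arm", "body": {
  "jaw": [1, 1, 1, 1, 1],
  "offset": [
    [0, 0, 0.01],
    [0, 0, 0.014],
    [0, 0, 0.014],
    [0, 0, 0.014],
    [0, 0, 0.012]
  ],
  "roll": [0, 0, 0, 0, 0]
}}

```text
t: 25.08
eef_pos: [0.6377, -0.0028, 0.0637]
ee_rot: [-1.57, 0.003, -2.962]
force: [6.1, -1.7, -2.2]
width: 0.0178
```

>>> {"method": "move_arm", "body": {
  "jaw": [1, 0.55, 0.55, 0.55, 0.55],
  "offset": [
    [0, 0, 0.004],
    [0, 0, 0],
    [0, 0, 0],
    [0, 0, 0],
    [0, 0, 0]
  ],
  "roll": [0, 0, 0, 0, 0]
}}

```text
t: 25.7
eef_pos: [0.6366, -0.0058, 0.063]
ee_rot: [-1.571, -0.0, -2.961]
force: [0.4, 1.3, -0.5]
width: 0.0392
```

>>> {"method": "move_arm", "body": {
  "jaw": [0.55, 0.55, 0.55, 0.55, 0.55],
  "offset": [
    [0, -0.015, 0],
    [0, -0.04, 0],
    [0, -0.06, 0],
    [0, -0.06, 0],
    [0, -0.05, 0]
  ],
  "roll": [0, 0, 0, 0, 0]
}}

```text
t: 26.32
eef_pos: [0.6369, -0.0061, 0.2923]
ee_rot: [-1.571, 0.003, -2.961]
force: [1.5, 1.0, -1.4]
width: 0.0386
```

>>> {"method": "move_arm", "body": {
  "jaw": [0.5, 0.5, 0.5],
  "offset": [
    [0, 0, -0.06],
    [0, 0, -0.04],
    [0, 0, 0]
  ],
  "roll": [0, 0, 0]
}}

```text
t: 26.7
eef_pos: [0.6184, 0.0948, 0.2894]
ee_rot: [-1.571, 0.001, -2.958]
force: [0.4, -0.0, -0.4]
width: 0.0437
```

```bash
python3 - <<'E'
from h import *
from station import arm
s=arm.get_state(); f=arm.grab_frame("wrist"); cv2.imwrite("pics/q_wrist.png",f["pixels"]); pickle.dump((s,f),open("w8.pkl","wb"))
g=arm.grab_frame("scene"); cv2.imwrite("pics/q_s.png",cv2.resize(g["pixels"][150:285,205:360],None,fx=5,fy=5)[:600])
cv2.imwrite("pics/q_full.png",g["pixels"])
print(s["t"],s["eef_pos"],s["force"])
for n,x in (("w",f),("s",g)):
  for t in ("rack","slide_grip","knob"): print(n,t,[(np.round(d["position"],3).tolist(),round(d["p"],2)) for d in arm.landmark_of(x,t)][:5])
E
```

```text
26.7 [0.61836628 0.09479384 0.28942628] [ 0.40343955 -0.04961009 -0.44646999]
w rack [([0.619, 0.123, 0.013], 0.83)]
w slide_grip [([0.642, -0.007, 0.078], 0.84)]
w knob [([0.616, 0.124, 0.013], 0.34)]
s rack [([0.41, -0.51, 0.006], 0.84), ([0.613, 0.121, 0.008], 0.75), ([0.347, 0.23, 0.003], 0.74), ([0.321, -0.378, 0.0], 0.72)]
s slide_grip [([0.6, 0.121, -0.001], 0.5), ([0.643, -0.009, 0.074], 0.47)]
s knob [([0.508, 0.261, 0.153], 0.5)]
```

View pics/q_wrist.png

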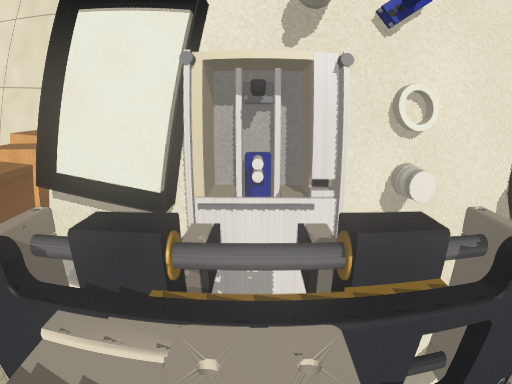

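View pics/q_s.png

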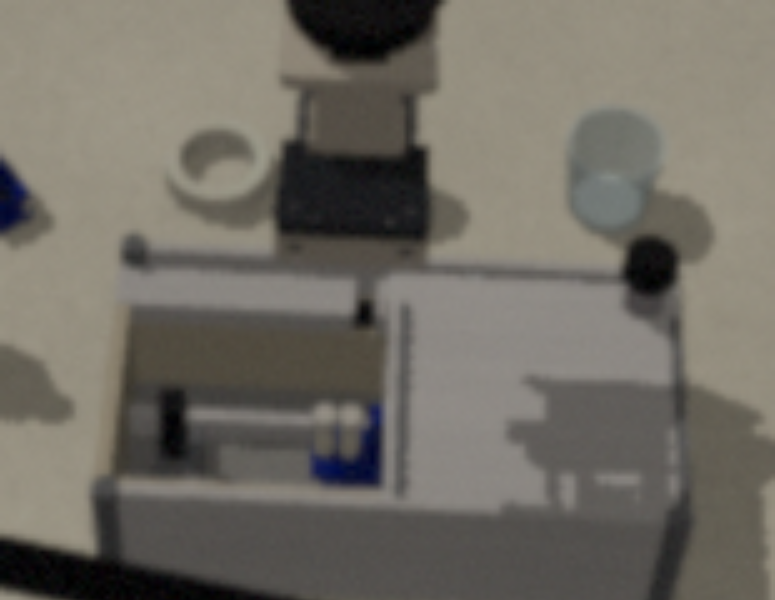

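View pics/q_full.png

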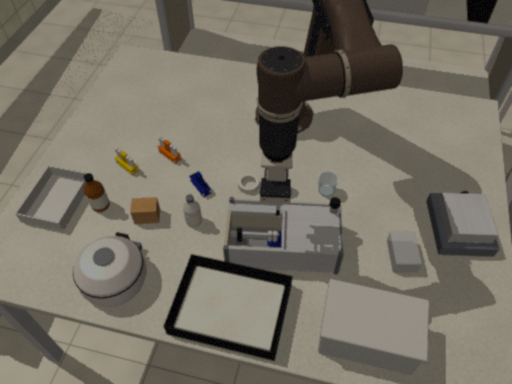

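```bash
python3 - <<'E'
from h import *
s,f=pickle.load(open("w8.pkl","rb"))
cv2.imwrite("pics/q2.png",cv2.resize(f["pixels"][50:210,175:360],None,fx=4,fy=4,interpolation=cv2.INTER_CUBIC)[:600])
p=(.6035,.1227,.18); c,sn=np.cos(.18),np.sin(.18)
for n,q in (("caps",wunproj(s,f,[(257.5,163),(257.5,177)],.084)),("handle",wunproj(s,f,(258,86.5),.092))):
  for v in q: d=v[:2]-np.array(p[:2]); print(n,c*d[0]+sn*d[1],-sn*d[0]+c*d[1])
print(wproj(s,f,fpt(*p,[[.01,-.138,.092],[.01,-.042,.084],[.01,-.026,.084],[.01,-.005,.1065],[.01,-.002-.048,.042]])).round(1))
E
```

```text
caps 0.010263314155377831 -0.04335389173849417
caps 0.01019115218332123 -0.025710340793894136
handle 0.01005253181523056 -0.1366766166299694
[[258.   85.4]
 [257.7 164.1]
 [257.7 176.8]
 [257.5 197.7]
 [257.8 153.8]]
```

View pics/q2.png

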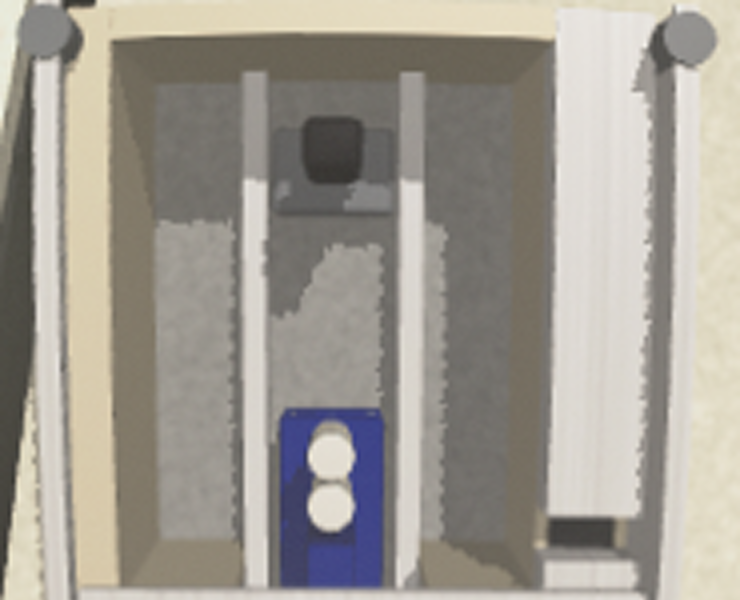

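```bash
python3 - <<'E'
from station import arm
print(arm.get_state()["t"],arm.get_state()["force"]); print(arm.job_done())
E
```

```text
27.1 [-0.18518178 -0.07676617 -0.13439715]
the job is handed in; nothing more can be done
None
```

The loaded rack is in the intake. I handed the job in at about 27 s of the 59 s allowed; no verdict was reported.

What I did:
- **Cover:** I pulled the plunger up about 14.5 mm, slid the cover by the held knob about 173 mm and let the pin drop in the open-end hole.
- **Rack:** I stood the loaded rack in the lane and let go of it.
- **Feed slide:** I pushed it to its end stop, led it most of the way back, released it and raised the gripper clear.

Last checks:
- **Pin and cover:** The knob went back to its starting height. The downward force fell to about 5 N, which fits the pin being home.
- **Slide at its end:** The travel was about 70 mm, and the force rose to about 18 N against the stop.
- **Rack:** In the wrist camera its middle is about 58 mm past the middle of the loading slot. It is centred between the guides, within about 1 mm, and looks upright.
- **Feed slide after release:** Its handle is within about 1.5 mm of home.
- **Other things on the bench:** The empty rack and the rest look unmoved in the final scene picture. I compared this by eye only.

None of my last picture checks failed. The recognition network's readings for the slide handle and rack differed from my own by up to about 6 mm. It also gave a few false hits, such as the beaker as a rack, which I set aside against the pictures.

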